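# Scan out the cartons and send the tray

## Robot

A 6-joint arm with a two-finger parallel gripper is mounted at the origin on the work surface. World frame = base frame: x ahead of the robot, y to its left, z up, the work surface at z = 0. Lengths are in mm, angles in rad, forces in N, time in s.
With the tool pointing down it reaches from about 275 to 750 mm from the base axis. Payload 10.2 kg.
Tool frame: the origin (TCP) lies at the very end of the fingers, on their centre line; the grasp point (between the pads) lies 19 mm behind it; z points along the fingers, x is the direction in which the jaws open and shut, and the axes are right-handed (so a half turn about z gives the same grasp; the last joint's range is limited). The gripper opens to 85 mm and grips with 20 to 120 N. Pads are 22 mm wide; open, the fingers measure 114 mm over their backs; the gripper's body (76 mm by 85 mm) begins 54 mm behind the grasp point. The pads swing forward as they close: fully open they stand 13 mm farther back than shut.
Start: joints at [1.097, 0.313, 1.498, -0, 1.331, -0.223], TCP at [130.307, 508.578, 231.294] pointing down, gripper open.
Joint ranges: [-2.94, 2.94], [-0.97, 2.17], [0.19, 2.56], [-1.23, 4.37], [0.02, 3.11], [-2.88, 2.88]. Speed limits (rad/s): [2.39, 2.39, 3.01, 3.14, 3.14, 3.14].

## Interface

Orientations are given as a unit quaternion [w, x, y, z].
In Python, from rig import ctrl, cams gives the robot as it stands.
- The arm moves only by the tool play_rows, never from a script. Its argument "steps" is a list of rows, each a list of 2 entries, a list of its own where there are three numbers: the shift along the tool's x, y, z normalised to -1 to 1, where 1 is 0.75 m, then the turn, a rotation vector about the tool's x, y, z normalised to -1 to 1, where 1 is 45 degrees. A call has 1 to 20 rows; each row shifts and turns the commanded pose from where the row before left it, along the tool's axes as they then stand; what a row does not reach is not made up. A row lasts 1/10 s, in which the tool goes at most 50 mm and 8.59 degrees, less where a joint would pass 70% of its speed; a pose out of reach is approached as far as the arm can. A call with a number of a shift or a turn outside -1 to 1 is refused whole. A call with a gripper value outside its range is refused whole. "grip" is the closure, from 0 (fully open) to 1 (shut), set as the call begins (left out, the last holds). The fingers move at their own pace and stop on an object; "squeeze" is the grip in N (left out, the last holds). Time passes only in rows, so rows that do not move let the fingers close. It gives the time, the measured TCP pose, the force and the opening at its end, in the units of the state.
- ctrl.sense(): the state, without advancing time (a new reading comes with each control period).
- cams.capture(name): name is "scene" or "side" or "wrist"; returns the picture (480x640x3 uint8, red, green, blue); there is no depth.
- cams.camera_info(name): a dict with "fx", "fy", "cx", "cy" (pixels), "xyz" and "attitude" of the camera in the world. Camera axes: x right, y up, looking along -z (the intrinsics and any distortion apply to the point x, -y, -z); pixel columns grow to the right and rows downward; lengths in mm; the calibration is good to about 2 mm. A picture is of the moment at which its call begins: read the wrist's pose just before it. camera_info takes no time and is no camera call; for the wrist camera it gives the pose at the moment of the call.
- ctrl.finish_job(): hands the job in, once; it reports no verdict.
Trained networks look in the newest picture that a camera, given by its name, has taken for a name from the list of things; names that differ only in an ending like _2 or _b are one class to them, and where a whole thing is asked for, a point or a joint stands for the part that bears it (a point fixed in the world has none). Each returns a list of dicts, best first, with "p" (0 to 1); they miss things now and then, are a little off and sometimes report something else, mostly with a low value. They report only what shows in the picture. A call takes as long as a camera call. They do not tell look-alikes from the thing itself.
- cams.search_frame(camera, thing): "rect" ([centre column, centre row, width, height] in pixels, round what is visible of it).
- cams.tip_of(camera, thing): "pixel" ([column, row] in pixels: a listed point, or the origin of a listed thing).
The state is a dict: "time_s": time; "joints": joint angles; "dq": joint speeds; "tau": joint torques, N m; "eef_pos": TCP position; "ee_rot": TCP orientation; "force": force on the tool from outside, world axes, zero at the start; "wrist_torque": the same for the moment, N m; "grip_width": opening from 0.0 (shut) to 1.0 (fully open).
Only numpy, scipy, OpenCV 4.12 (cv2) and the standard library are available. Lean on these libraries where they do the work, as an engineer would, in place of code of your own. Each camera call takes 0.05 s, during which the arm holds its last target.

## Task

Pick up the barcode scanner and scan the label of every taped carton that is there, in the order red, yellow, blue: for each, aim the beam at the middle of the barcode from about 7 cm, with the scan line along the row of bars, and hold still for two seconds. Put the scanner back level in its dock and set all the taped cartons flat in the yellow tray, labels up, while the tray is still locked at home. Then pull up the red plunger and twist it counter-clockwise into its rest notch so that it stays up by itself, push the tray fully out to its far stop, and leave the other things on the bench where they are.

Things in the scene. Friction and masses are not known exactly. Their poses are not given: they have to be found in the camera images.
- station: transfer station, a fixed grey base plate 300 x 370 x 12 mm that carries the yellow tray and the plunger. Origin on the bench under the tray's middle when the tray is home; +x is the way the tray slides (away from the robot), y is along the tray, z up
- tray (a joint): travel of the yellow tray along the station's +x, m: 0 home (nearest the robot), 0.12 fully out against the far end stop. Held at 0 by the plunger's pin; once the pin is retracted it slides with about 2 N drag and stays where it is left
- tray_floor (a point): centre of the yellow tray's inner floor, 23 mm above the bench; axes as the station. Inside 130 (x) x 290 (y) mm; walls 5 mm thick, 19 mm high above this floor. Moves with the tray
- tray_handle (a point): middle of the top edge of the dark upright handle plate on the tray's near (-x) side: 12 mm thick (x), 60 mm wide (y), its top 93 mm above the bench; its middle lies 76 mm to -x of the tray's centre. May be pinched from above or pushed
- plunger_lift (a joint): height the sprung index plunger is pulled up, m: 0 = pin down, tray locked; spring 6 N at 0 rising to 12 N at 0.018; upper stop 0.022. Must be at least 0.017 while it is being twisted; resting in its notch it reads about 0.014
- plunger_turn (a joint): twist of the plunger's handle, rad, counter-clockwise seen from above: 0 to 0.12 at the start, end stop 1.25. A hump lies between about 0.3 and 0.95; beyond 1.02 the cross pin drops into the rest notch, which keeps the plunger up when let go
- plunger_handle (a point): centre of the plunger's red bar handle, 60 (its x) x 14 (its y) x 20 (z) mm, on the vertical plunger axis; the axes turn with the handle. With the pin down it is 84 mm above the bench, bar underside at 74 mm. At twist 0 the bar's x axis is at -0.6 rad (clockwise) from the station's x. The axis stands at station x -20, y -171 mm, on a blue bracket whose top is 50 mm and whose steel collar's top is 70 mm above the bench
- scanner: hand-held barcode scanner, 180 g: white body 130 long (its x, from -80 to +50) x 34 wide (y) x 30 high (z) with a blue head at its front (+x) end, 44 wide, reaching x = 95, up to 51 high. Origin under the body near its middle, z up; balances near x = 3. Its beam leaves the front of the head pointing forward and 45 degrees down
- scan_window (a point): centre of the scanner's dark red window, at (84, 0, 12) mm in the scanner's frame. Its z axis is the beam: scanner +x tilted 45 degrees down. Its y axis is the scanner's y, along which the scan line spreads. Reads at 40 to 120 mm, best near 70
- dock: fixed grey scanner dock: base 150 (x) x 100 (y) mm with two crosswise yokes at x = -40 and +36 that carry the scanner; the yokes' lips are 54 mm apart, 10 mm high. Between the yokes the sides are free for fingers. Origin on the bench; at the start the scanner's axes are the dock's
- dock_seat (a point): where the scanner's origin rests in the dock, 45 mm above the bench, dock's axes
- carton_red: cardboard carton 100 (x) x 54 (y) x 45 (z) mm, 160 g nominal, a band of red tape round its -x end, barcode label on top. Origin at the centre of its underside, z up. May be absent
- label_red (a point): centre of the red-taped carton's label, on its top face 12 mm towards +x; carton's axes. The white label is 64 x 40 mm; the barcode's length (the row of bars) runs along x, the single bars along y
- carton_yellow: cardboard carton 100 (x) x 54 (y) x 45 (z) mm, 160 g nominal, a band of yellow tape round its -x end, barcode label on top. Origin at the centre of its underside, z up. May be absent
- label_yellow (a point): centre of the yellow-taped carton's label, on its top face 12 mm towards +x; carton's axes. The white label is 64 x 40 mm; the barcode's length (the row of bars) runs along x, the single bars along y
- carton_blue: cardboard carton 100 (x) x 54 (y) x 45 (z) mm, 160 g nominal, a band of blue tape round its -x end, barcode label on top. Origin at the centre of its underside, z up. May be absent
- label_blue (a point): centre of the blue-taped carton's label, on its top face 12 mm towards +x; carton's axes. The white label is 64 x 40 mm; the barcode's length (the row of bars) runs along x, the single bars along y
- tape_roll: bystander: brown tape roll, 100 mm across, 48 high, hollow; origin at its underside
- mug: bystander: white mug, 82 mm across, 95 high; origin at its underside
- spare_carton: bystander: plain carton without tape or label, 120 x 80 x 50 mm; origin at its underside
- glue_jar: bystander: jar with an orange lid, 64 mm across, 80 high; origin at its underside
There are look-alikes about, which are no part of the job. Leave any orange look-alike of the dock alone.

How it is judged:
By the outcome, as a careful person would: the job done as asked, in the order asked, and still so for the second after the job is handed in, with the robot touching nothing.
Of carton_red, carton_yellow, carton_blue only 2 to 3 are there at a start; the rules pass over those that are not, and their reading is None.
At some moment in a run one of carton_red, carton_yellow, carton_blue may be knocked a few centimetres aside while the robot is not near it.
It also fails if it takes over 210 s, if anything falls off the work surface, if the arm or the gripper's body presses on something with over 40 N, if the wrist force passes 120 N, or if a joint passes its speed limit or range.

## Working session

There is one attempt and no reset: what is moved stays moved. The work goes in short steps, Python scripts to look and compute and a tool call to move; the robot and the scene stay as the last step left them, time stands still between calls to the robot, and variables do not carry over. Pictures are saved under pics/ and viewed, and the job is handed in when it is done.

Besides the shell and the picture viewer there is one more tool, called after "Emit:" in YAML: its name, and indented under it one key for each argument. play_rows: Moves the arm, as the interface text tells. Its arguments: {"type":"object","properties":{"steps":{"type":"array"},"grip":{"type":"number"},"squeeze":{"type":"number"}},"required":["steps"]}

```bash
ls; mkdir -p pics; cat > h.py <<'E'
import numpy as np, cv2
from scipy.spatial.transform import Rotation as R
from rig import ctrl, cams
def Rq(q): return R.from_quat([q[1],q[2],q[3],q[0]])
def snap(name,fn):
    im=cams.capture(name); cv2.imwrite('pics/'+fn,cv2.cvtColor(im,cv2.COLOR_RGB2BGR)); return im
def ray(info,px):
    K=np.array([[info['fx'],0,info['cx']],[0,info['fy'],info['cy']],[0,0,1.]])
    d=info.get('distortion',None)
    if d is None: d=np.zeros(5)
    u=cv2.undistortPoints(np.array([[px]],float),K,np.array(d,float))[0,0]
    v=Rq(info['attitude']).apply([u[0],-u[1],-1])
    return np.array(info['xyz']),v
def onz(info,px,z):
    o,v=ray(info,px); return o+v*(z-o[2])/v[2]
def proj(info,P):
    p=Rq(info['attitude']).inv().apply(np.array(P)-np.array(info['xyz'])); 
    return np.array([info['cx']+info['fx']*p[0]/-p[2], info['cy']+info['fy']*p[1]/p[2]])
E
python3 - <<'E'
from h import *
for c in ['scene','side','wrist']:
    snap(c,c+'0.png'); print(c,cams.camera_info(c))
print(ctrl.sense())
E
```

```text
pics
scene {'fx': 440.9076822847611, 'fy': 440.9076822847611, 'cx': 318.89315318438935, 'cy': 241.94509308475952, 'xyz': array([1313.56228428,  -14.27070184,  636.92151175]), 'attitude': array([0.56946082, 0.30770633, 0.35767202, 0.67312845])}
side {'fx': 516.7483938132202, 'fy': 516.7483938132202, 'cx': 317.84316267003896, 'cy': 232.8192486838876, 'xyz': array([-134.80824939, -907.9648839 , 1010.75692215]), 'attitude': array([ 0.85767342,  0.38340267, -0.14149054, -0.31205627])}
wrist {'fx': 350.0611603664493, 'fy': 350.0611603664493, 'cx': 318.5416152173231, 'cy': 241.83596007014498, 'xyz': array([ 53.12102982, 528.61987172, 372.47517092]), 'attitude': array([ 0.77996129, -0.12491501, -0.09742   ,  0.60544692])}
{'time_s': 0.15, 'joints': array([ 1.09660433e+00,  3.13329037e-01,  1.49823301e+00, -1.54741901e-05,
        1.33102928e+00, -2.23416091e-01]), 'dq': array([-0.0016673 , -0.00188871, -0.00452997, -0.00097372,  0.00093636,
       -0.00056334]), 'tau': array([ 2.60670509e-03, -4.12372112e+01, -2.59799927e+01, -1.33425247e-04,
        3.22965207e-03, -2.96915857e-05]), 'eef_pos': array([130.21589118, 508.39739511, 230.87380226]), 'ee_rot': array([ 2.17957561e-04,  7.89984743e-01,  6.13126298e-01, -4.49320528e-04]), 'force': array([ 0.04960438,  0.75713368, -0.40094094]), 'wrist_torque': array([ 0.01397557, -0.01402368,  0.03952977]), 'grip_width': 1.0022027880888045}
```

View pics/scene0.png

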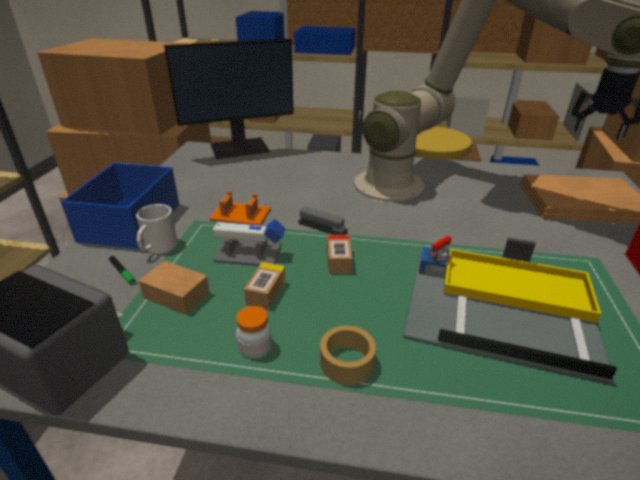

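View pics/side0.png

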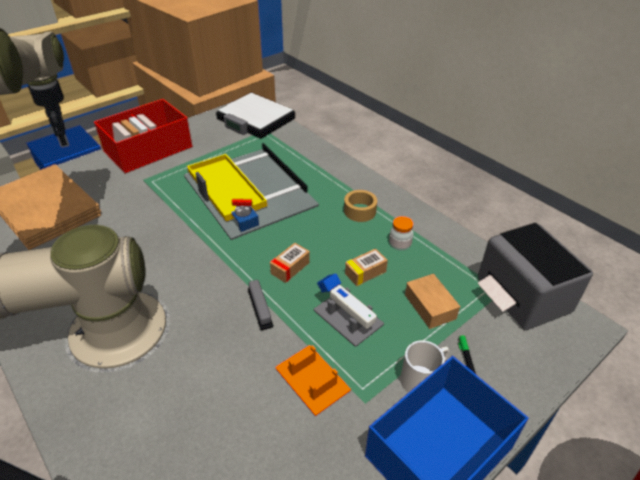

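View pics/wrist0.png

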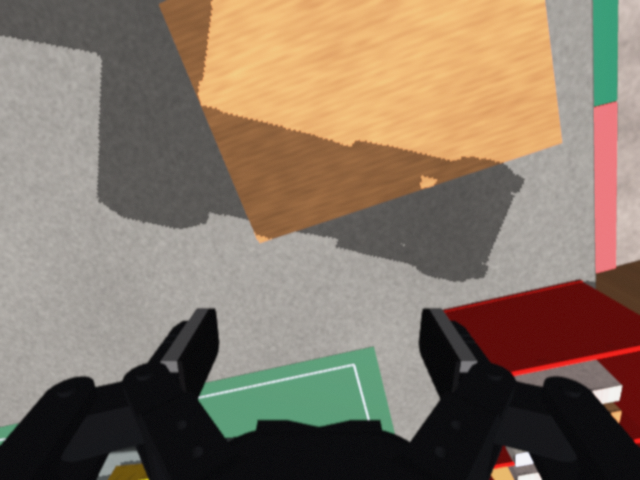

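The scene view shows the red carton at (340,253), the yellow one at (265,285), the scanner in the grey dock at (248,238) with the orange look-alike at (240,212), and the station on the right. I see no blue carton. Next I'll measure positions with both fixed cameras.

```bash
cat > loc.py <<'E'
from h import *
from scipy.optimize import least_squares
def tri(obs):
    A=np.zeros((3,3));b=np.zeros(3)
    for info,px in obs:
        o,v=ray(info,px); v=v/np.linalg.norm(v); M=np.eye(3)-np.outer(v,v); A+=M; b+=M@o
    P=np.linalg.solve(A,b)
    return P,[np.round(proj(i,P)-px,1) for i,px in obs]
E
python3 - <<'E'
from loc import *
I={c:cams.camera_info(c) for c in ['scene','side']}
for t in ['scanner','scan_window','dock','dock_seat','carton_red','label_red','carton_yellow','label_yellow','carton_blue','label_blue','plunger_handle','tray_handle','tray_floor','station','mug','spare_carton','glue_jar','tape_roll']:
    r={c:[(np.round(d['pixel'],1).tolist(),round(d['p'],2)) for d in cams.tip_of(c,t)] for c in I}
    print(t,r)
    if all(r.values()):
        P,e=tri([(I[c],np.array(r[c][0][0])) for c in I]); print('   ',P.round(1),e)
E
```

```text
scanner {'scene': [([249.6, 238.2], 0.82), ([176.4, 297.1], 0.58)], 'side': [([348.0, 304.3], 0.76), ([325.8, 282.0], 0.39)]}
    [ 451.7 -326.    44.8] [array([-1.1,  0.4]), array([-1. , -0.5])]
scan_window {'scene': [([280.3, 233.2], 0.68), ([246.5, 252.3], 0.23)], 'side': [([328.4, 282.6], 0.63)]}
    [ 449.4 -251.5   64.4] [array([-2.2,  1. ]), array([-2. , -1.1])]
dock {'scene': [([240.6, 215.5], 0.9), ([245.4, 253.1], 0.77), ([519.8, 237.1], 0.29)], 'side': [([349.8, 317.7], 0.81), ([312.3, 377.3], 0.72), ([361.3, 213.1], 0.47), ([372.6, 259.2], 0.34)]}
    [ 406.4 -368.4   75.4] [array([-4.2,  1.5]), array([-4.3, -2. ])]
dock_seat {'scene': [([240.9, 201.6], 0.82), ([244.9, 238.6], 0.81), ([265.0, 291.8], 0.71)], 'side': [([314.4, 370.7], 0.96), ([348.2, 305.4], 0.89), ([227.4, 190.3], 0.27)]}
    [ 270.3 -410.4   39.6] [array([-2.3,  0.9]), array([-2.8, -1.4])]
carton_red {'scene': [([335.9, 262.5], 0.82)], 'side': [([290.7, 268.7], 0.61), ([243.6, 200.8], 0.46)]}
    [ 447.2 -108.5   -2.6] [array([ 0.6, -0.3]), array([0.5, 0.3])]
label_red {'scene': [([339.0, 250.3], 0.91), 
[... 1309 characters left out ...]
 244.6], 0.9), ([337.5, 261.8], 0.18)], 'side': [([413.8, 379.8], 0.67)]}
    [ 445.7 -554.9   -3.8] [array([-0.5,  0.1]), array([-0.6, -0.2])]
spare_carton {'scene': [([174.8, 297.1], 0.76)], 'side': [([431.8, 305.9], 0.76)]}
    [ 6.391e+02 -4.410e+02 -4.000e-01] [array([-0.6,  0.1]), array([-0.5, -0.1])]
glue_jar {'scene': [([255.6, 346.4], 0.96)], 'side': [([403.2, 242.6], 0.79), ([347.5, 306.2], 0.42), ([225.8, 191.4], 0.41), ([359.4, 214.7], 0.25)]}
    [ 753.7 -229.7    2.6] [array([-3. ,  1.1]), array([-2. , -0.7])]
tape_roll {'scene': [([346.6, 362.5], 0.77), ([442.0, 241.9], 0.73)], 'side': [([358.9, 214.1], 0.57)]}
    [753.7 -51.2  -6.1] [array([-0.9,  0.5]), array([-0.6, -0.3])]
```

```bash
python3 - <<'E'
import cv2
a=cv2.imread('pics/side0.png')[220:400,220:480]; cv2.imwrite('pics/sidecrop.png',cv2.resize(a,None,fx=3,fy=3,interpolation=cv2.INTER_CUBIC))
a=cv2.imread('pics/scene0.png')[180:320,190:390]; cv2.imwrite('pics/scenecrop.png',cv2.resize(a,None,fx=4,fy=4,interpolation=cv2.INTER_CUBIC))
E
```

```text
(no output)
```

View pics/sidecrop.png

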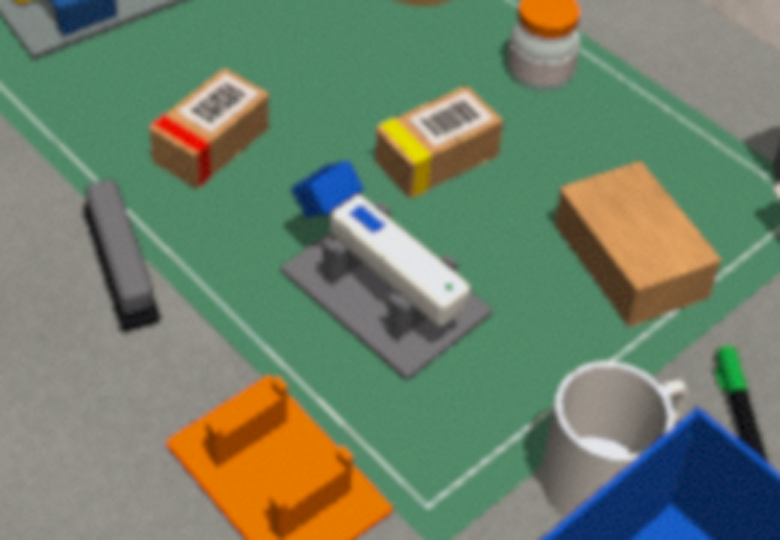

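View pics/scenecrop.png

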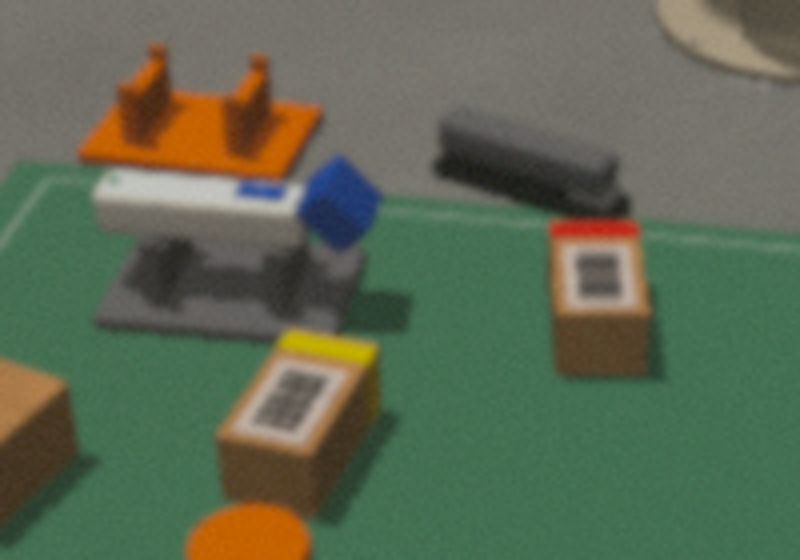

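The grey dock at side (350,318) carries the white and blue scanner. The orange dock at (312,377) is the empty look-alike. Red and yellow cartons are there; the carton_blue hit is really the dock. I'll move over for a wrist view.

Emit:
play_rows:
  steps:
    - [[0,0,-0.0147],[0,0,0.187]]
    - [[0,0,-0.0147],[0,0,0.187]]
    - [[0,0,-0.0147],[0,0,0.187]]
    - [[0,0,-0.0147],[0,0,0.187]]
    - [[0,0,-0.0147],[0,0,0.187]]
    - [[0,0,-0.0147],[0,0,0.187]]
    - [[0,0,-0.0147],[0,0,0.187]]
    - [[0,0,-0.0147],[0,0,0.187]]
    - [[0,0,-0.0147],[0,0,0.187]]
  grip: 0

```text
time_s: 2.85
eef_pos: [130.3, 508.5, 331.0]
ee_rot: [0.0, 1.0, -0.004, -0.0]
force: [-0.0, 0.2, 0.7]
grip_width: 1.002
```

Emit:
play_rows:
  steps:
    - [[0.0267,0.0595,0],[0,0,0]]
    - [[0.0267,0.0595,0],[0,0,0]]
    - [[0.0267,0.0595,0],[0,0,0]]
    - [[0.0267,0.0595,0],[0,0,0]]
    - [[0.0267,0.0595,0],[0,0,0]]
    - [[0.0267,0.0595,0],[0,0,0]]
    - [[0.0267,0.0595,0],[0,0,0]]
    - [[0.0267,0.0595,0],[0,0,0]]
    - [[0.0267,0.0595,0],[0,0,0]]
    - [[0.0267,0.0595,0],[0,0,0]]
    - [[0.0267,0.0595,0],[0,0,0]]
    - [[0.0267,0.0595,0],[0,0,0]]
    - [[0.0267,0.0595,0],[0,0,0]]
    - [[0.0267,0.0595,0],[0,0,0]]
    - [[0.0267,0.0595,0],[0,0,0]]
    - [[0.0267,0.0595,0],[0,0,0]]
    - [[0.0267,0.0595,0],[0,0,0]]
    - [[0,0,0],[0,0,0]]

```text
time_s: 4.65
eef_pos: [470.1, -255.0, 328.0]
ee_rot: [-0.001, 1.0, -0.003, -0.001]
force: [0.5, 0.4, -0.2]
grip_width: 0.997
```

```bash
python3 - <<'E'
from h import *
i=cams.camera_info('wrist'); im=snap('wrist','w1.png'); print(i, ctrl.sense()['eef_pos'])
for t in ['scanner','scan_window','dock','carton_red','label_red','carton_yellow','label_yellow','carton_blue']:
    print(t,[(np.round(d['pixel'],1).tolist(),round(d['p'],2)) for d in cams.tip_of('wrist',t)])
E
```

```text
{'fx': 350.0611603664493, 'fy': 350.0611603664493, 'cx': 318.5416152173231, 'cy': 241.83596007014498, 'xyz': array([ 471.49797213, -174.76898672,  469.7241213 ]), 'attitude': array([ 0.98763173, -0.15676531,  0.001343  , -0.00253035])} [ 469.54421437 -252.55492495  328.90807533]
scanner [([302.5, 257.8], 0.65)]
scan_window [([299.1, 191.3], 0.56)]
dock [([304.3, 242.4], 0.73), ([528.6, 169.6], 0.61), ([184.7, 293.7], 0.59)]
carton_red [([298.0, 66.9], 0.84)]
label_red [([309.1, 59.9], 0.82), ([298.7, 68.3], 0.4)]
carton_yellow []
label_yellow [([424.8, 192.1], 0.67)]
carton_blue []
```

View pics/w1.png

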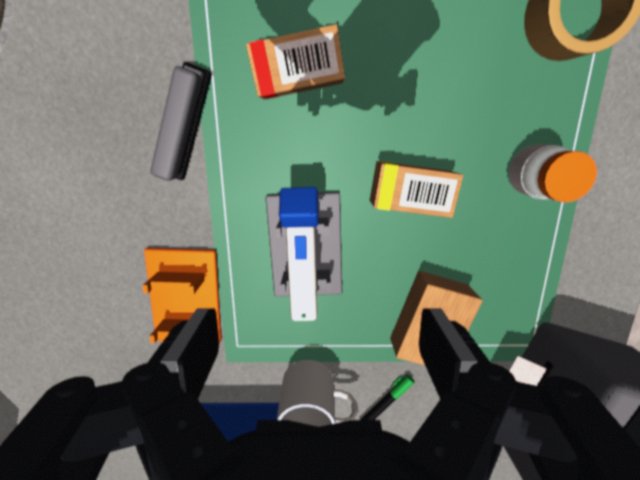

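The wrist view shows the scanner at (302,257) in the grey dock (304,242), head up. The red carton is at (296,60), yellow at (418,190), and the orange look-alike at (182,295). There is no blue carton. I'll measure poses by backprojection.

```bash
cat > meas.py <<'E'
from h import *
def rect(info,mask,z,show=None):
    n,l,s,c=cv2.connectedComponentsWithStats(mask.astype(np.uint8))
    k=1+np.argmax(s[1:,4]); cs,_=cv2.findContours((l==k).astype(np.uint8),cv2.RETR_EXTERNAL,cv2.CHAIN_APPROX_NONE)
    pts=max(cs,key=len)[:,0].astype(float)
    W=np.array([onz(info,p,z)[:2] for p in cv2.convexHull(pts.astype(np.float32))[:,0]])
    r=cv2.minAreaRect(W.astype(np.float32)); b=cv2.boxPoints(r)
    e1,e2=b[1]-b[0],b[2]-b[1]
    if np.linalg.norm(e1)<np.linalg.norm(e2): e1,e2=e2,e1
    return np.array(r[0]),np.degrees(np.arctan2(e1[1],e1[0])),np.linalg.norm(e1),np.linalg.norm(e2),pts.mean(0)
def roi(im,x0,x1,y0,y1):
    m=np.zeros(im.shape[:2],bool); m[y0:y1,x0:x1]=1; return m
def label(im,info,px,z=45,rad=45):
    """white label + bars near px: low saturation pixels"""
    hsv=cv2.cvtColor(im,cv2.COLOR_RGB2HSV); x,y=map(int,px)
    m=(hsv[...,1]<75)&roi(im,max(0,x-rad),x+rad,max(0,y-rad),y+rad)
    w=(hsv[...,1]<75)&(hsv[...,2]>110)&roi(im,max(0,x-rad),x+rad,max(0,y-rad),y+rad)
    w=cv2.morphologyEx(w.astype(np.uint8),cv2.MORPH_CLOSE,np.ones((7,7),np.uint8))
    return rect(info,w,z)
E
python3 - <<'E'
from meas import *
im=cams.capture('wrist'); i=cams.camera_info('wrist')
hsv=cv2.cvtColor(im,cv2.COLOR_RGB2HSV)
w=(hsv[...,1]<50)&(hsv[...,2]>150)&roi(im,270,340,215,335)
w=cv2.morphologyEx(w.astype(np.uint8),cv2.MORPH_CLOSE,np.ones((15,15),np.uint8))
print('scanner body',rect(i,w,75))
print('red',label(im,i,(306,60),rad=38)); print('yel',label(im,i,(428,192),rad=38))
b=(hsv[...,0]>105)&(hsv[...,0]<125)&(hsv[...,1]>150)&roi(im,270,330,180,235)
print('head',rect(i,b,96))
E
```

```text
scanner body (array([ 453.3793335 , -338.31488037]), np.float32(-89.108), np.float32(143.86838), np.float32(79.240616), array([306.92924528, 264.44575472]))
red (array([ 457.81402588, -103.69741821]), np.float32(10.526976), np.float32(64.40554), np.float32(41.000378), array([307.01595745,  63.69148936]))
yel (array([ 602.59899902, -250.84487915]), np.float32(-7.320339), np.float32(78.90202), np.float32(57.496006), array([427.74285714, 198.9       ]))
head (array([ 448.58990479, -256.60934448]), np.float32(89.92653), np.float32(42.694004), np.float32(42.337254), array([298.85714286, 210.27142857]))
```

```bash
python3 - <<'E'
from meas import *
im=cv2.cvtColor(cv2.imread('pics/w1.png'),cv2.COLOR_BGR2RGB); i=cams.camera_info('wrist')
hsv=cv2.cvtColor(im,cv2.COLOR_RGB2HSV)
for y,x in [(192,408),(192,428),(178,425),(275,295),(300,303),(300,320),(192,455)]: print((x,y),im[y,x],hsv[y,x])
for t in (40,60,80):
  w=((hsv[...,1]<t)&(hsv[...,2]>90)&roi(im,398,455,170,212))
  w=cv2.morphologyEx(w.astype(np.uint8),cv2.MORPH_CLOSE,np.ones((5,5),np.uint8))
  print('yel',t,rect(i,w,45))
for v in (110,130,150,180):
  w=(hsv[...,1]<40)&(hsv[...,2]>v)&roi(im,285,325,225,330)
  w=cv2.morphologyEx(w.astype(np.uint8),cv2.MORPH_OPEN,np.ones((3,3),np.uint8))
  print('scanner body',v,rect(i,w,75))
cv2.imwrite('pics/w1c.png',cv2.resize(cv2.cvtColor(im,cv2.COLOR_RGB2BGR)[150:340,250:480],None,fx=3,fy=3,interpolation=cv2.INTER_CUBIC))
E
```

```text
(408, 192) [147 147 145] [ 30   3 147]
(428, 192) [131 126 123] [ 11  16 131]
(425, 178) [233 229 226] [ 13   8 233]
(295, 275) [233 234 241] [116   8 241]
(303, 300) [233 234 240] [116   7 240]
(320, 300) [105 164 130] [ 73  92 164]
(455, 192) [222 175 134] [ 14 101 222]
yel 40 (array([ 604.28283691, -246.16860962]), np.float32(-7.427103), np.float32(63.896435), np.float32(39.64176), array([427.26751592, 192.23566879]))
yel 60 (array([ 604.34777832, -246.25927734]), np.float32(-7.55599), np.float32(65.02372), np.float32(40.872723), array([427.22360248, 192.23602484]))
yel 80 (array([ 606.87701416, -246.48907471]), np.float32(-7.2526574), np.float32(70.969185), np.float32(41.709175), array([427.96470588, 192.97058824]))
scanner body 110 (array([ 452.67294312, -343.78430176]), np.float32(89.900986), np.float32(124.468445), np.float32(49.03462), array([303.64705882, 274.56617647]))
scanner body 130 (array([ 452.67294312, -343.78430176]), np.float32(89.900986), np.float32(124.468445), np.float32(49.03462), array([303.53846154, 274.84981685]))
scanner body 150 (array([ 448.11279297, -344.19497681]), np.float32(-88.33749), np.float32(124.501686), np.float32(36.153767), array([301.03846154, 272.82051282]))
scanner body 180 (array([ 449.19723511, -344.37002563]), np.float32(-88.63862), np.float32(123.95949), np.float32(32.028694), array([301.40434783, 273.19565217]))
```

View pics/w1c.png

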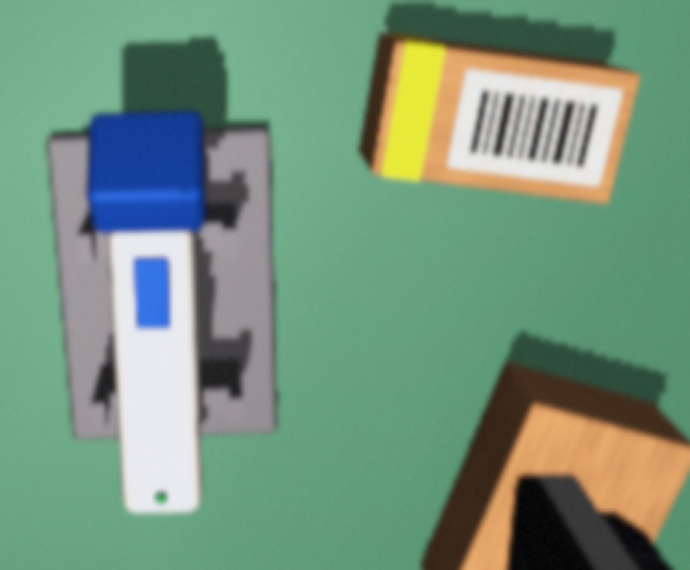

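Emit:
play_rows:
  steps:
    - [[-0.0055,0.0189,0.0557],[0,0,0]]
    - [[-0.0055,0.0189,0.0557],[0,0,0]]
    - [[-0.0055,0.0189,0.0557],[0,0,0]]
    - [[-0.0055,0.0189,0.0557],[0,0,0]]
    - [[-0.0055,0.0189,0.0557],[0,0,0]]
    - [[0,0,0],[0,0,-0.039]]
    - [[0,0,0],[0,0,0]]
    - [[0,0,0],[0,0,0]]

```text
time_s: 5.95
eef_pos: [449.0, -321.6, 122.5]
ee_rot: [0.001, 1.0, 0.014, 0.001]
force: [0.1, 0.2, -0.5]
grip_width: 1.001
```

```bash
python3 - <<'E'
from meas import *
im=snap('wrist','w2.png'); i=cams.camera_info('wrist'); s=ctrl.sense(); print(s['eef_pos'],s['ee_rot'],s['force'])
for (x,y) in [(0,0)]: pass
M=lambda X:np.array([448.8,-326.4,45])+R.from_euler('z',91.4,degrees=True).apply(X)
for P in ([-80,-17,30],[-80,17,30],[50,-17,30],[50,17,30],[3,-17,30],[3,17,30]):
    u=proj(i,M(P)); cv2.circle(im,tuple(int(round(a)) for a in u),2,(255,0,0),-1)
cv2.imwrite('pics/w2m.png',im[...,::-1])
E
```

```text
[ 449.09323578 -321.58426234  122.72728928] [7.78779954e-04 9.99897078e-01 1.43084566e-02 7.04255171e-04] [ 0.05295026 -0.68362343  1.08157849]
```

View pics/w2m.png

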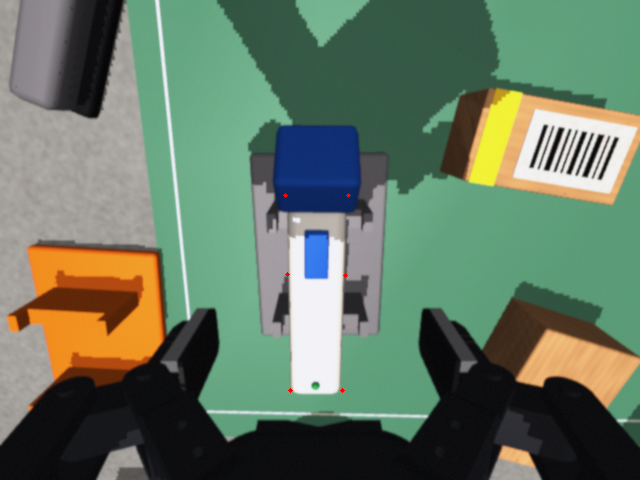

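Emit:
play_rows:
  steps:
    - [[0,0.0024,0.03],[0,0,0]]
    - [[0,0,0.03],[0,0,0]]
    - [[0,0,0.03],[0,0,0]]
    - [[0,0,0.019],[0,0,0]]
    - [[0,0,0],[0,0,0]]

```text
time_s: 6.5
eef_pos: [448.4, -322.6, 39.1]
ee_rot: [-0.001, 1.0, 0.014, -0.001]
force: [-0.9, -0.1, 0.4]
grip_width: 1.0
```

Emit:
play_rows:
  steps:
    - [[0,0,0],[0,0,0]]
    - [[0,0,0],[0,0,0]]
    - [[0,0,0],[0,0,0]]
    - [[0,0,0],[0,0,0]]
    - [[0,0,0],[0,0,0]]
    - [[0,0,0],[0,0,0]]
    - [[0,0,0],[0,0,0]]
    - [[0,0,0],[0,0,0]]
  grip: 1
  squeeze: 45

```text
time_s: 7.3
eef_pos: [449.0, -323.7, 40.8]
ee_rot: [0.001, 1.0, 0.014, 0.001]
force: [0.2, 0.7, 6.1]
grip_width: 0.389
```

Emit:
play_rows:
  steps:
    - [[0,0,-0.012],[0,0,0]]
    - [[0,0,-0.03],[0,0,0]]
    - [[0,0,-0.04],[0,0,0]]
    - [[0,0,-0.018],[0,0,0]]
    - [[0,0,0],[0,0,0]]
    - [[0,0,0],[0,0,0]]

```text
time_s: 7.9
eef_pos: [448.3, -322.9, 114.0]
ee_rot: [-0.001, 1.0, 0.014, -0.0]
force: [-0.6, 0.0, -2.4]
grip_width: 0.393
```

```bash
python3 - <<'E'
from meas import *
im=snap('wrist','w3.png'); i=cams.camera_info('wrist'); s=ctrl.sense(); print(s['eef_pos'],s['ee_rot'],s['force'],s['wrist_torque'],s['grip_width'])
snap('scene','s3.png')
im2=cv2.imread('pics/s3.png')[150:320,190:390]; cv2.imwrite('pics/s3c.png',cv2.resize(im2,None,fx=4,fy=4,interpolation=cv2.INTER_CUBIC)[:600])
# scanner pose in tool frame as of grasp
T=s['eef_pos']; Rt=Rq(s['ee_rot'])
d=np.array([448.8,-326.4,45])-np.array([449.0,-323.7,40.8]); 
M=lambda X:T+d+R.from_euler('z',91.4,degrees=True).apply(X)
for P in ([-80,-17,30],[-80,17,30],[50,-17,30],[50,17,30],[3,-17,30],[3,17,30],[50,-22,51],[50,22,51]):
    u=proj(i,M(P)); cv2.circle(im,tuple(int(round(a)) for a in u),2,(255,0,0),-1)
cv2.imwrite('pics/w3m.png',im[...,::-1])
E
```

```text
[ 448.13681335 -322.77252019  113.54675005] [-8.84378828e-04  9.99895678e-01  1.43956161e-02 -7.85204819e-04] [ 0.61971929  0.56543592 -2.17928512] [ 0.03576522 -0.01335778  0.01635543] 0.3914077885391586
```

View pics/w3m.png

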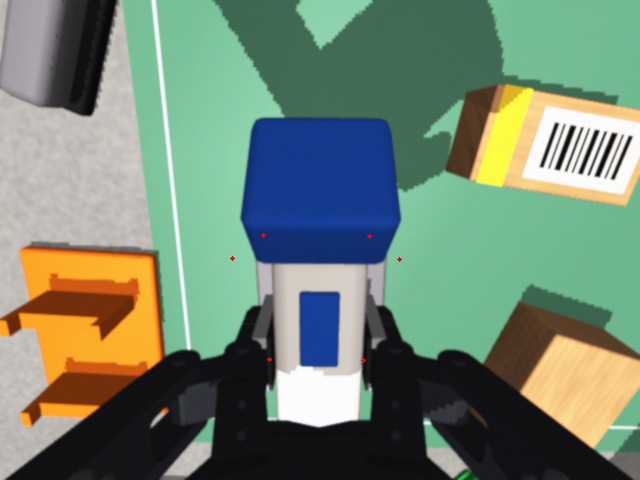

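View pics/s3c.png

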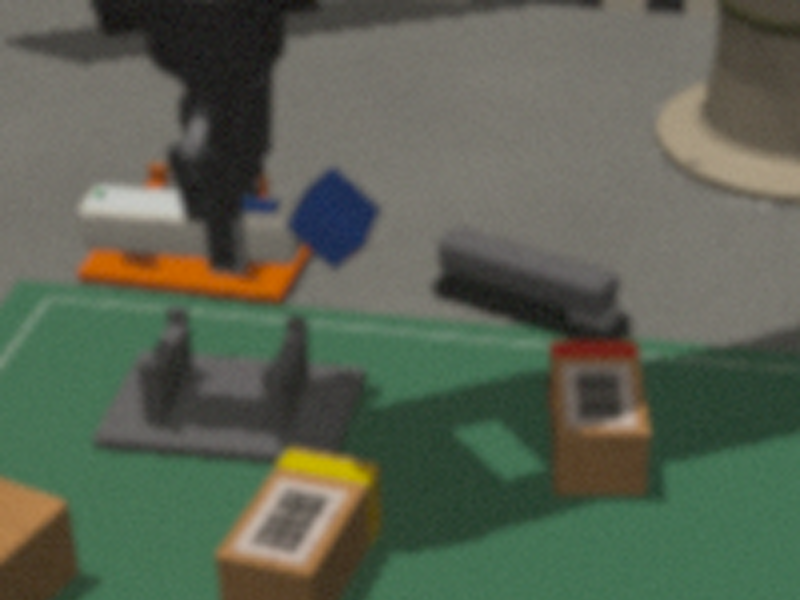

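Emit:
play_rows:
  steps:
    - [[0,0,0],[0,0,-0.0983]]
    - [[0,0,0],[0,0,-0.0983]]
    - [[0.0165,-0.0276,0.0117],[0,0,0]]
    - [[0.0165,-0.0276,0.0117],[0,0,0]]
    - [[0.0165,-0.0276,0.0117],[0,0,0]]
    - [[0.0165,-0.0276,0.0117],[0,0,0]]
    - [[0,0,0],[0,0,0]]
    - [[0,0,0],[0,0,0]]
    - [[0,0,0],[0,0,0]]

```text
time_s: 8.9
eef_pos: [482.1, -233.6, 79.7]
ee_rot: [0.0, 0.996, 0.091, -0.0]
force: [-0.6, -0.4, -0.9]
grip_width: 0.392
```

```bash
cat > aim.py <<'E'
from loc import *
def aim(label,th,tag):
    s=ctrl.sense(); T=s['eef_pos']; Rt=Rq(s['ee_rot']); 
    ux=Rt.apply([0,-1,0]); uz=Rt.apply([0,0,-1]); 
    W=T+81.3*ux+16.2*uz; b=(ux-uz)/np.sqrt(2)
    t=(45-W[2])/b[2]; H=W+b*t
    print('tcp',T.round(1),'force',s['force'].round(1),'yaw',np.degrees(np.arctan2(ux[1],ux[0])).round(2),'win',W.round(1),'dist',t.round(1),'hit',H.round(1),'err in carton axes',R.from_euler('z',-th,degrees=True).apply(H-np.array([*label,45])).round(1), 't',s['time_s'])
    I={};im={}
    for c in ['scene','side','wrist']:
        I[c]=cams.camera_info(c); im[c]=snap(c,tag+c+'.png')
    o=[]
    for c in ['scene','side']:
        for t_ in ['scan_window','label_'+tag]:
            r=cams.tip_of(c,t_); print(c,t_,[(np.round(d['pixel'],1).tolist(),round(d['p'],2)) for d in r],'pred',proj(I[c],W if t_=='scan_window' else [*label,45]).round(1))
    return im,I
E
python3 - <<'E'
from aim import *
im,I=aim((457.8,-103.7),10.5,'red')
a=cv2.resize(im['scene'][190:290,220:380],None,fx=4,fy=4,interpolation=cv2.INTER_CUBIC)
b=cv2.resize(im['side'][220:340,240:400],None,fx=4,fy=4,interpolation=cv2.INTER_CUBIC)
cv2.imwrite('pics/redA.png',cv2.resize(np.hstack([a[:400],b[:400]]),(800,250))[...,::-1])
cv2.imwrite('pics/redS.png',a[...,::-1])
E
```

```text
tcp [ 482.1 -233.6   79.7] force [-0.6 -0.4 -0.9] yaw 100.46 win [ 467.3 -153.6   95.9] dist 71.9 hit [ 458.1 -103.6   45. ] err in carton axes [0.3 0.  0. ] t 8.9
scene scan_window [([313.7, 229.5], 0.7)] pred [317.1 230.8]
scene label_red [([337.0, 250.0], 0.9)] pred [338.5 248.8]
side scan_window [([308.7, 246.0], 0.67)] pred [306.9 248.3]
side label_red [([290.0, 256.0], 0.78)] pred [292.7 253.8]
```

View pics/redS.png

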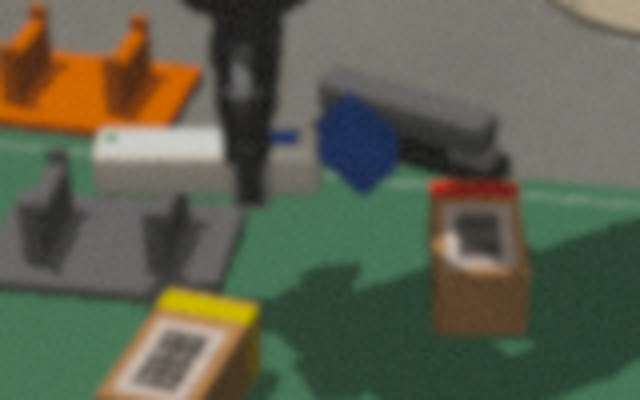

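View pics/redwrist.png

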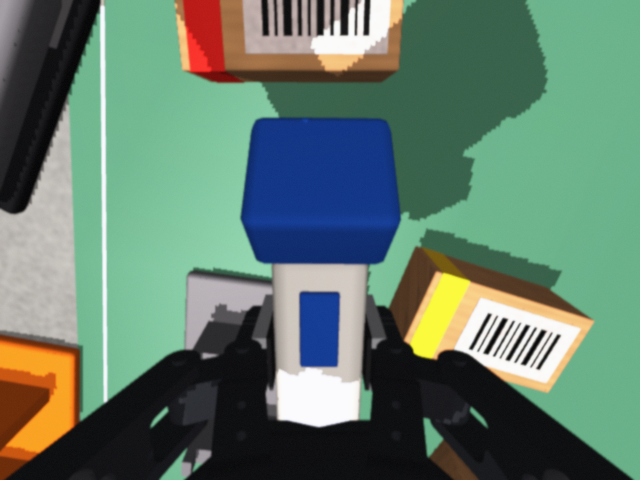

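Emit:
play_rows:
  steps:
    - [[0,0,0],[0,0,0]]
    - [[0,0,0],[0,0,0]]
    - [[0,0,0],[0,0,0]]
    - [[0,0,0],[0,0,0]]
    - [[0,0,0],[0,0,0]]
    - [[0,0,0],[0,0,0]]
    - [[0,0,0],[0,0,0]]
    - [[0,0,0],[0,0,0]]
    - [[0,0,0],[0,0,0]]
    - [[0,0,0],[0,0,0]]
    - [[0,0,0],[0,0,0]]
    - [[0,0,0],[0,0,0]]
    - [[0,0,0],[0,0,0]]
    - [[0,0,0],[0,0,0]]
    - [[0,0,0],[0,0,0]]
    - [[0,0,0],[0,0,0]]
    - [[0,0,0],[0,0,0]]
    - [[0,0,0],[0,0,0]]
    - [[0,0,0],[0,0,0]]
    - [[0,0,0],[0,0,0]]

```text
time_s: 11.25
eef_pos: [482.2, -232.9, 79.8]
ee_rot: [-0.0, 0.996, 0.091, -0.0]
force: [-0.4, -0.5, -1.6]
grip_width: 0.394
```

Emit:
play_rows:
  steps:
    - [[0,0,0],[0,0,0]]
    - [[0,0,0],[0,0,0]]
    - [[0,0,0],[0,0,0]]
    - [[0,0,0],[0,0,0]]
    - [[0,0,0],[0,0,0]]
    - [[0,0,0],[0,0,0]]
    - [[0,0,0],[0,0,0]]
    - [[0,0,0],[0,0,0]]
    - [[0,0,0],[0,0,0]]
    - [[0,0,0],[0,0,0]]

```text
time_s: 12.25
eef_pos: [482.2, -232.9, 79.8]
ee_rot: [0.0, 0.996, 0.092, 0.0]
force: [0.5, 0.9, -2.2]
grip_width: 0.39
```

```bash
python3 - <<'E'
from meas import *
s=ctrl.sense();print(s['time_s'],s['eef_pos'])
im=snap('wrist','w4.png'); i=cams.camera_info('wrist')
print(cams.tip_of('wrist','label_yellow'))
hsv=cv2.cvtColor(im,cv2.COLOR_RGB2HSV)
w=((hsv[...,1]<60)&(hsv[...,2]>110)&roi(im,455,585,290,400))
w=cv2.morphologyEx(w.astype(np.uint8),cv2.MORPH_CLOSE,np.ones((9,9),np.uint8))
print('yel',rect(i,w,45))
w=((hsv[...,1]<60)&(hsv[...,2]>110)&roi(im,240,400,0,60))
w=cv2.morphologyEx(w.astype(np.uint8),cv2.MORPH_CLOSE,np.ones((9,9),np.uint8))
E
```

```text
12.25 [ 482.24859963 -232.85921405   79.81723566]
[{'pixel': [511.8, 341.3], 'p': 0.56}]
yel (array([ 602.73254395, -251.31939697]), np.float32(-7.6511383), np.float32(64.635376), np.float32(40.835995), array([515.34129693, 340.45733788]))
```

```bash
python3 - <<'E'
from h import *
i=cams.camera_info('wrist')
for sx in(-32,32):
    P=np.array([457.8,-103.7,45])+R.from_euler('z',10.5,degrees=True).apply([sx,-20,0]); print(proj(i,P).round(1))
im=cv2.imread('pics/w4.png')[0:100,160:420]; cv2.imwrite('pics/w4c.png',cv2.resize(im,None,fx=3,fy=3,interpolation=cv2.INTER_CUBIC))
E
```

```text
[244.7  54.5]
[386.6  54.5]
```

View pics/w4c.png

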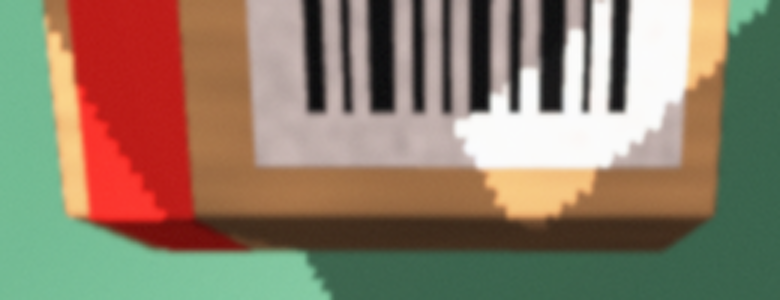

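Emit:
play_rows:
  steps:
    - [[0,0,0],[0,0,0.1338]]
    - [[0,0,0],[0,0,0.1338]]
    - [[0,0,0],[0,0,0.1338]]
    - [[0.0325,0.0353,0],[0,0,0]]
    - [[0.0325,0.0353,0],[0,0,0]]
    - [[0.0325,0.0353,0],[0,0,0]]
    - [[0.0325,0.0353,0],[0,0,0]]
    - [[0.0325,0.0353,0.0013],[0,0,0]]
    - [[0,0,0],[0,0,0]]
    - [[0,0,0],[0,0,0]]
    - [[0,0,0],[0,0,0]]

```text
time_s: 13.45
eef_pos: [585.3, -379.2, 78.7]
ee_rot: [-0.0, 0.998, -0.066, -0.0]
force: [0.0, 0.7, -1.9]
grip_width: 0.392
```

```bash
python3 - <<'E'
from aim import *
L=(602.9,-250.5);th=-7.6
im,I=aim(L,th,'yellow')
for sx in(-32,32):
    P=np.array([*L,45])+R.from_euler('z',th,degrees=True).apply([sx,-20,0]); print(proj(I['wrist'],P).round(1))
cv2.imwrite('pics/yc.png',cv2.resize(im['wrist'][0:130,160:420],None,fx=3,fy=3,interpolation=cv2.INTER_CUBIC)[...,::-1])
E
```

```text
tcp [ 585.3 -379.2   78.7] force [ 0.   0.7 -1.9] yaw 82.46 win [ 596.  -298.7   95. ] dist 70.7 hit [ 602.5 -249.    45. ] err in carton axes [-0.6  1.4  0. ] t 13.45
scene scan_window [([236.2, 251.3], 0.78), ([516.1, 282.6], 0.27)] pred [239.  256.9]
scene label_yellow [([260.2, 281.8], 0.8), ([520.1, 239.3], 0.43)] pred [261.9 280. ]
side scan_window [([383.5, 256.7], 0.65)] pred [382.5 256.4]
side label_yellow [([373.0, 260.8], 0.97)] pred [369.8 259. ]
[247.   58.3]
[388.9  58.5]
```

View pics/yc.png

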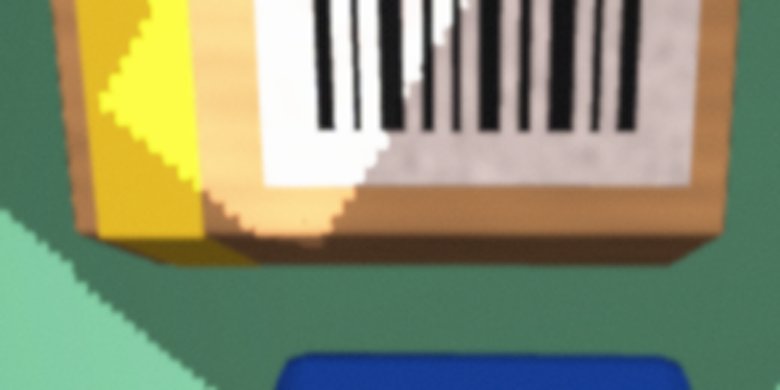

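Emit:
play_rows:
  steps:
    - [[0.0015,0.004,0],[0,0,0]]
    - [[0,0,0],[0,0,0]]
    - [[0,0,0],[0,0,0]]
    - [[0,0,0],[0,0,0]]
    - [[0,0,0],[0,0,0]]
    - [[0,0,0],[0,0,0]]
    - [[0,0,0],[0,0,0]]
    - [[0,0,0],[0,0,0]]
    - [[0,0,0],[0,0,0]]
    - [[0,0,0],[0,0,0]]
    - [[0,0,0],[0,0,0]]
    - [[0,0,0],[0,0,0]]
    - [[0,0,0],[0,0,0]]
    - [[0,0,0],[0,0,0]]
    - [[0,0,0],[0,0,0]]

```text
time_s: 15.3
eef_pos: [586.3, -383.3, 78.8]
ee_rot: [-0.0, 0.998, -0.066, -0.0]
force: [0.7, 0.6, -1.7]
grip_width: 0.39
```

Emit:
play_rows:
  steps:
    - [[0,0,0],[0,0,0]]
    - [[0,0,0],[0,0,0]]
    - [[0,0,0],[0,0,0]]
    - [[0,0,0],[0,0,0]]
    - [[0,0,0],[0,0,0]]
    - [[0,0,0],[0,0,0]]
    - [[0,0,0],[0,0,0]]
    - [[0,0,0],[0,0,0]]
    - [[0,0,0],[0,0,0]]
    - [[0,0,0],[0,0,0]]
    - [[0,0,0],[0,0,0]]
    - [[0,0,0],[0,0,0]]
    - [[0,0,0],[0,0,0]]
    - [[0,0,0],[0,0,0]]
    - [[0,0,0],[0,0,0]]

```text
time_s: 16.8
eef_pos: [586.3, -383.2, 78.8]
ee_rot: [-0.0, 0.998, -0.066, -0.0]
force: [-0.3, 0.1, -2.3]
grip_width: 0.391
```

```bash
python3 - <<'E'
from aim import *
L=(603.5,-252.3);th=-7.6
im,I=aim(L,th,'yellow')
E
```

```text
tcp [ 586.3 -383.2   78.8] force [-0.3  0.1 -2.3] yaw 82.43 win [ 597.  -302.6   95. ] dist 70.7 hit [ 603.6 -253.1   45. ] err in carton axes [ 0.2 -0.8  0. ] t 16.8
scene scan_window [([235.6, 253.1], 0.85), ([347.6, 364.2], 0.44)] pred [237. 257.]
scene label_yellow [([261.7, 280.5], 0.87)] pred [261.  280.1]
side scan_window [([386.2, 260.2], 0.67)] pred [383.9 257.1]
side label_yellow [([371.8, 258.1], 0.75), ([352.2, 318.5], 0.33)] pred [370.4 259.2]
```

View pics/yellowscene.png

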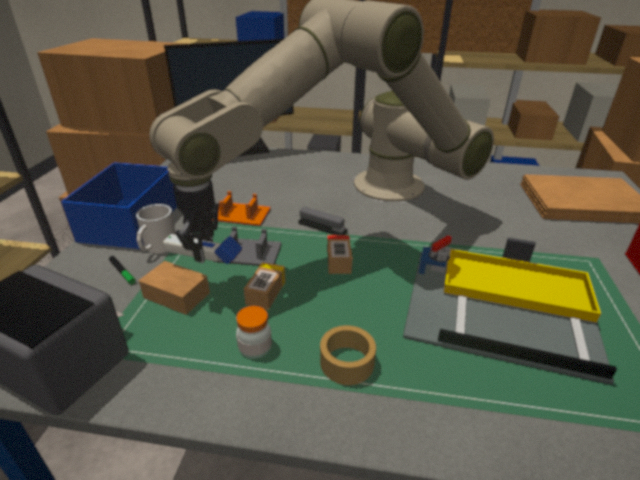

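Emit:
play_rows:
  steps:
    - [[0,0,-0.024],[0,0,-0.1019]]
    - [[0,0,-0.024],[0,0,-0.1019]]
    - [[-0.0452,-0.0211,0],[0,0,0]]
    - [[-0.0452,-0.0211,0],[0,0,0]]
    - [[-0.0452,-0.0211,0],[0,0,0]]
    - [[-0.0452,-0.0211,0],[0,0,0]]
    - [[0,0,0],[0,0,0]]
    - [[0,0,0],[0,0,0]]
    - [[0,0,0],[0,0,0]]

```text
time_s: 18.05
eef_pos: [449.9, -324.5, 115.3]
ee_rot: [0.001, 1.0, 0.014, 0.001]
force: [0.1, 1.2, -1.6]
grip_width: 0.395
```

Emit:
play_rows:
  steps:
    - [[-0.0012,-0.001,0.02],[0,0,0]]
    - [[0,0,0.03],[0,0,0]]
    - [[0,0,0.025],[0,0,0]]
    - [[0,0,0.015],[0,0,0]]
    - [[0,0,0.004],[0,0,0]]
    - [[0,0,0.002],[0,0,0]]
    - [[0,0,0],[0,0,0]]
    - [[0,0,0],[0,0,0]]

```text
time_s: 18.85
eef_pos: [448.5, -323.4, 43.6]
ee_rot: [0.001, 1.0, 0.014, 0.0]
force: [-0.8, -0.4, -1.5]
grip_width: 0.394
```

Emit:
play_rows:
  steps:
    - [[0,0,0.0015],[0,0,0]]
    - [[0,0,0.0015],[0,0,0]]
    - [[0,0,0],[0,0,0]]
    - [[0,0,0],[0,0,0]]

```text
time_s: 19.25
eef_pos: [448.2, -323.2, 40.9]
ee_rot: [0.0, 1.0, 0.014, 0.0]
force: [-0.5, 1.0, 2.7]
grip_width: 0.393
```

Emit:
play_rows:
  steps:
    - [[0,0,0],[0,0,0]]
    - [[0,0,0],[0,0,0]]
    - [[0,0,0],[0,0,0]]
    - [[0,0,0],[0,0,0]]
    - [[0,0,0],[0,0,0]]
    - [[0,0,-0.02],[0,0,0]]
    - [[0,0,-0.04],[0,0,0]]
    - [[0,0,-0.05],[0,0,0]]
    - [[0,0,-0.05],[0,0,0]]
    - [[0,0,-0.05],[0,0,0]]
    - [[0,0,-0.05],[0,0,0]]
    - [[0,0,0],[0,0,0]]
  grip: 0

```text
time_s: 20.45
eef_pos: [449.3, -324.3, 240.7]
ee_rot: [0.003, 1.0, 0.014, 0.003]
force: [0.6, -0.5, -0.0]
grip_width: 1.001
```

```bash
python3 - <<'E'
from meas import *
im=snap('wrist','w5.png'); i=cams.camera_info('wrist'); snap('scene','s5.png'); print(ctrl.sense()['eef_pos'])
hsv=cv2.cvtColor(im,cv2.COLOR_RGB2HSV)
for n in ('label_red','label_yellow'): print(n,[(d['pixel'],d['p']) for d in cams.tip_of('wrist',n)])
E
```

```text
[ 448.10309576 -323.06420829  235.65902656]
label_red []
label_yellow [([483.3, 136.9], 0.77)]
```

View pics/w5.png

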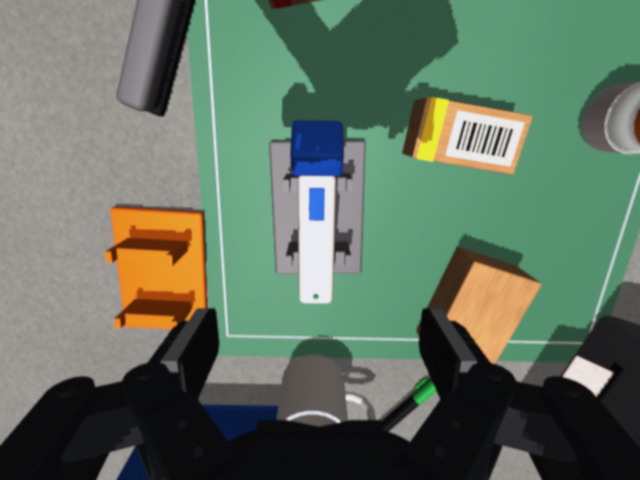

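View pics/s5.png

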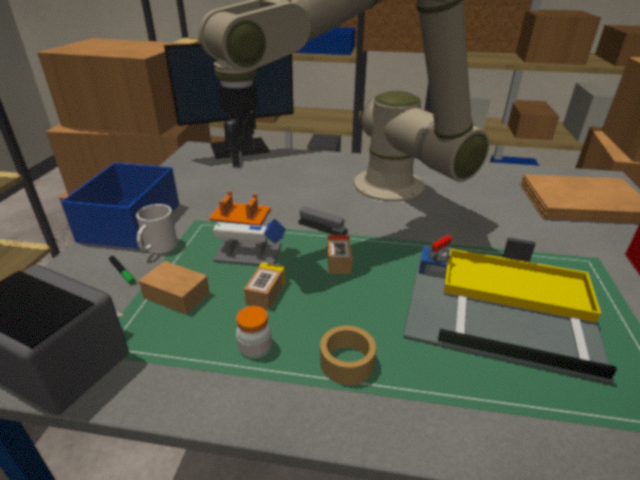

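Emit:
play_rows:
  steps:
    - [[0.0388,-0.0182,0.0229],[0,0,0]]
    - [[0.0388,-0.0182,0.0229],[0,0,0]]
    - [[0.0388,-0.0182,0.0229],[0,0,0]]
    - [[0.0388,-0.0182,0.0229],[0,0,0]]
    - [[0.0388,-0.0182,0.0229],[0,0,0]]
    - [[0,0,0],[0,0,-0.1794]]
    - [[0,0,0],[0,0,-0.1794]]
    - [[0,0,0],[0,0,-0.1794]]
    - [[0,0,0],[0,0,-0.1794]]
    - [[0,0,0],[0,0,-0.1794]]
    - [[0,0,0],[0,0,-0.1794]]
    - [[0,0,0],[0,0,-0.1794]]
    - [[0,0,0],[0,0,-0.1794]]
    - [[0,0,0],[0,0,-0.1794]]
    - [[0,0,0],[0,0,-0.1794]]
    - [[0,0,0],[0,0,0]]
    - [[0,0,0],[0,0,0]]

```text
time_s: 22.35
eef_pos: [591.3, -250.6, 148.7]
ee_rot: [-0.001, 0.754, 0.657, -0.0]
force: [-1.1, -1.2, 0.8]
grip_width: 1.001
```

```bash
cat > box.py <<'E'
from meas import *
def draw(im,i,L,th,fn,h=45,z0=0):
    c=np.array([*L,z0])-R.from_euler('z',th,degrees=True).apply([12,0,0])
    for P in [(-50,-27),(50,-27),(50,27),(-50,27)]:
        u=proj(i,c+R.from_euler('z',th,degrees=True).apply([*P,h])); 
        if np.all(np.abs(u)<2000): cv2.circle(im,tuple(int(round(a)) for a in u),3,(255,0,255),-1)
    for P in [(-20,-20),(44,-20),(44,20),(-20,20)]:
        u=proj(i,c+R.from_euler('z',th,degrees=True).apply([*P,h])); 
        if np.all(np.abs(u)<2000): cv2.circle(im,tuple(int(round(a)) for a in u),2,(0,255,255),-1)
    cv2.imwrite('pics/'+fn,im[...,::-1])
E
python3 - <<'E'
from box import *
im=snap('wrist','w6.png'); i=cams.camera_info('wrist'); s=ctrl.sense(); print(s['eef_pos'],s['ee_rot'],s['joints'])
draw(im,i,(603.5,-252.3),-7.6,'w6m.png')
E
```

```text
[ 591.38344591 -250.62475808  148.92060109] [-6.22704048e-04  7.53910068e-01  6.56977316e-01 -1.70266764e-04] [-5.82923694e-01  6.38632947e-01  1.21794768e+00  5.59986485e-06
  1.28630314e+00 -2.01653039e+00]
```

View pics/w6m.png

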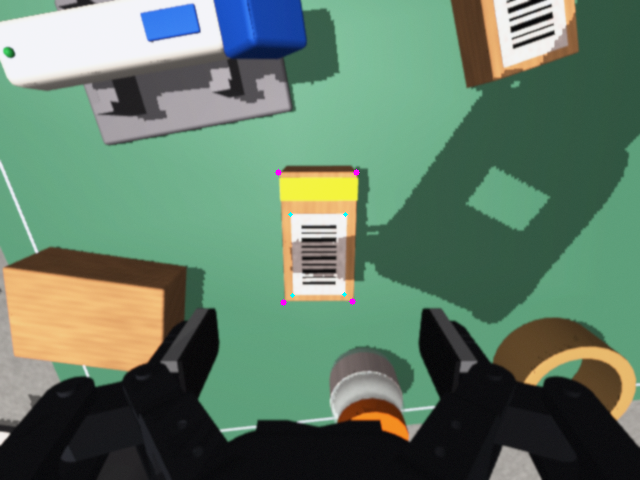

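Emit:
play_rows:
  steps:
    - [[0,0,0.04],[0,0,0]]
    - [[0,0,0.05],[0,0,0]]
    - [[0,0,0.05],[0,0,0]]
    - [[0,0,0.03],[0,0,0]]
    - [[0,0,0.0125],[0,0,0]]
    - [[0,0,0],[0,0,0]]

```text
time_s: 23.0
eef_pos: [591.2, -250.5, 11.9]
ee_rot: [-0.001, 0.753, 0.658, -0.0]
force: [-0.3, 0.0, 0.3]
grip_width: 1.003
```

Emit:
play_rows:
  steps:
    - [[0,0,0],[0,0,0]]
    - [[0,0,0],[0,0,0]]
    - [[0,0,0],[0,0,0]]
    - [[0,0,0],[0,0,0]]
    - [[0,0,0],[0,0,0]]
    - [[0,0,0],[0,0,0]]
  grip: 1
  squeeze: 40

```text
time_s: 23.6
eef_pos: [592.4, -251.2, 14.5]
ee_rot: [0.001, 0.753, 0.658, 0.0]
force: [-0.4, 0.8, 6.7]
grip_width: 0.626
```

Emit:
play_rows:
  steps:
    - [[0,0,-0.02],[0,0,0]]
    - [[0,0,-0.04],[0,0,0]]
    - [[0,0,-0.06],[0,0,0]]
    - [[0,0,-0.06],[0,0,0]]
    - [[0,0,-0.06],[0,0,0]]
    - [[0,0,0],[0,0,0]]
    - [[0,0,0],[0,0,0]]

```text
time_s: 24.3
eef_pos: [591.6, -250.7, 194.1]
ee_rot: [0.001, 0.753, 0.658, 0.0]
force: [0.3, 0.4, -2.3]
grip_width: 0.627
```

Emit:
play_rows:
  steps:
    - [[0.0528,-0.0252,-0.0073],[0,0,0]]
    - [[0.0528,-0.0252,-0.0073],[0,0,0]]
    - [[0.0528,-0.0252,-0.0073],[0,0,0]]
    - [[0.0528,-0.0252,-0.0073],[0,0,0]]
    - [[0.0528,-0.0252,-0.0073],[0,0,0]]
    - [[0.0528,-0.0252,-0.0073],[0,0,0]]
    - [[0.0528,-0.0252,-0.0073],[0,0,0]]
    - [[0.0528,-0.0252,-0.0073],[0,0,0]]
    - [[0.0528,-0.0252,-0.0073],[0,0,0]]
    - [[0.0528,-0.0252,-0.0073],[0,0,0]]
    - [[0.0528,-0.0252,-0.0073],[0,0,0]]
    - [[0.0528,-0.0252,-0.0073],[0,0,0]]
    - [[0,0,0],[0,0,0]]
    - [[0,0,0],[0,0,0]]

```text
time_s: 25.7
eef_pos: [429.4, 250.7, 257.4]
ee_rot: [-0.0, 0.752, 0.659, -0.001]
force: [0.4, -1.1, -1.6]
grip_width: 0.626
```

```bash
python3 - <<'E'
from box import *
im=snap('wrist','w7.png'); i=cams.camera_info('wrist'); s=ctrl.sense(); print(s['eef_pos'],s['ee_rot'],s['joints'],s['grip_width'],i['xyz'])
E
```

```text
[429.87877144 249.98842514 257.43014126] [-3.31803751e-04  7.52724868e-01  6.58334099e-01 -1.17337523e-03] [ 2.90867604e-01  2.34045122e-01  1.53233046e+00 -3.76644820e-04
  1.37762768e+00 -1.14626786e+00] 0.6274693309017703 [351.23556992 261.00000316 399.1813045 ]
```

View pics/w7.png

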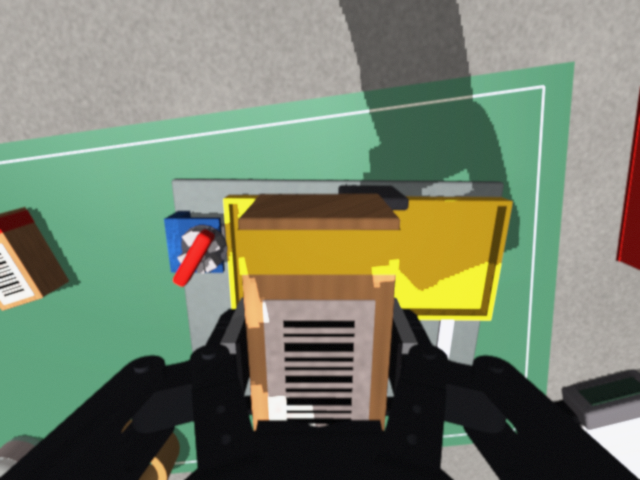

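```bash
python3 - <<'E'
from box import *
im=cv2.imread('pics/w7.png')
cv2.imwrite('pics/w7a.png',cv2.resize(im[170:340,150:350],None,fx=4,fy=4,interpolation=cv2.INTER_CUBIC)[:600])
cv2.imwrite('pics/w7b.png',cv2.resize(im[170:340,330:530],None,fx=4,fy=4,interpolation=cv2.INTER_CUBIC)[:600])
E
```

```text
(no output)
```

View pics/w7a.png

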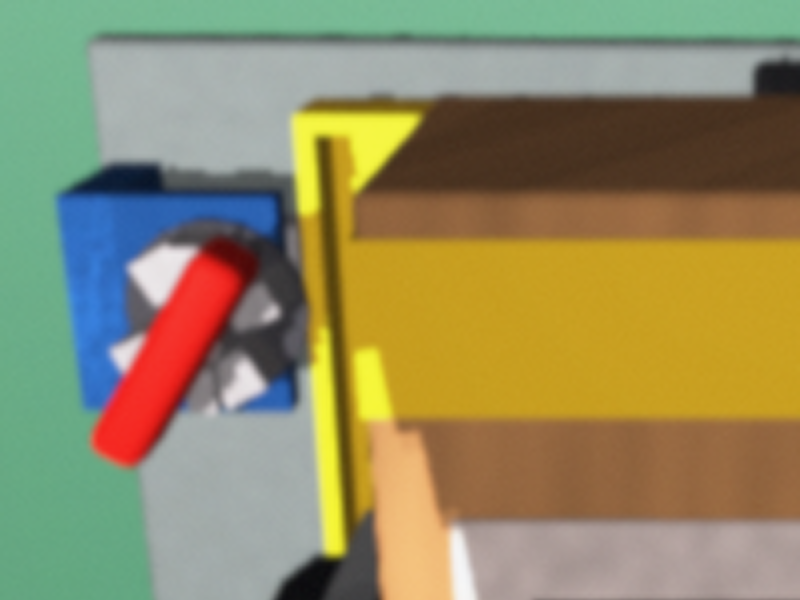

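View pics/w7b.png

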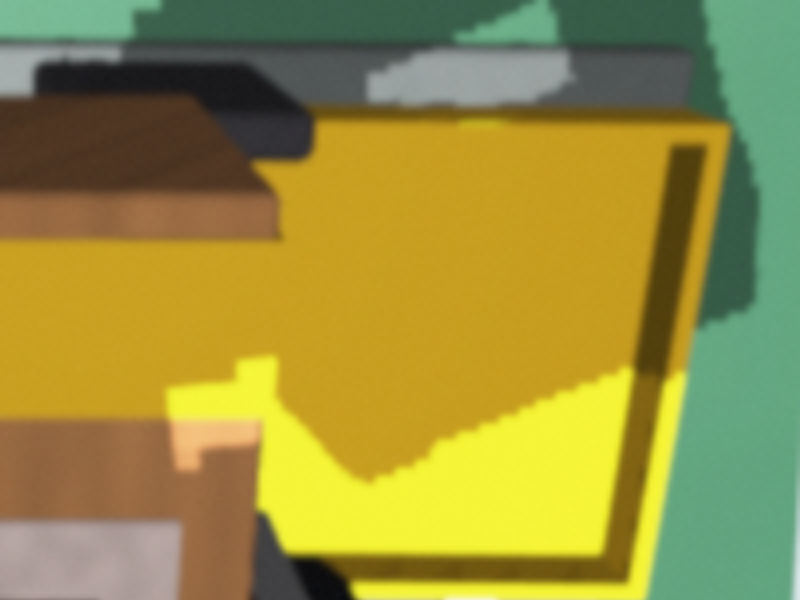

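```bash
python3 - <<'E'
from box import *
from scipy.optimize import least_squares
im=cv2.imread('pics/w7.png')[...,::-1].copy(); i=cams.camera_info('wrist')
obs=[((-70,-150,42),(223.2,198.9)),((-70,150,42),(512.5,200.5)),((70,150,42),(491.4,320)),((-150,None,None),None)][:3]
def M(p,X): return np.array([p[0],p[1],0])+R.from_euler('z',p[2]).apply(X)
f=lambda p:np.concatenate([proj(i,M(p,X))-u for X,u in obs])
r=least_squares(f,[494,300,-.12]); print(r.x,np.degrees(r.x[2]),r.fun.round(1))
for P in [(-70,-150,42),(-70,150,42),(70,150,42),(70,-150,42),(-65,145,23),(65,145,23),(-82,30,93),(-82,-30,93),(-20,-171,94),(-70,30,93)]:
    u=proj(i,M(r.x,P)); cv2.circle(im,tuple(int(round(a)) for a in u),2,(255,0,255),-1)
a=-.6
for s in(-30,30):
    u=proj(i,M(r.x,np.array([-20,-171,94])+s*np.array([np.cos(a),np.sin(a),0]))); cv2.circle(im,tuple(int(round(a)) for a in u),2,(0,255,255),-1)
cv2.imwrite('pics/w7m.png',im[...,::-1])
E
```

```text
[ 4.98037972e+02  2.92533209e+02 -1.39288916e-01] -7.9806670068536665 [-0.5  0.   0.5  0.2 -0.  -0.1]
```

View pics/w7m.png

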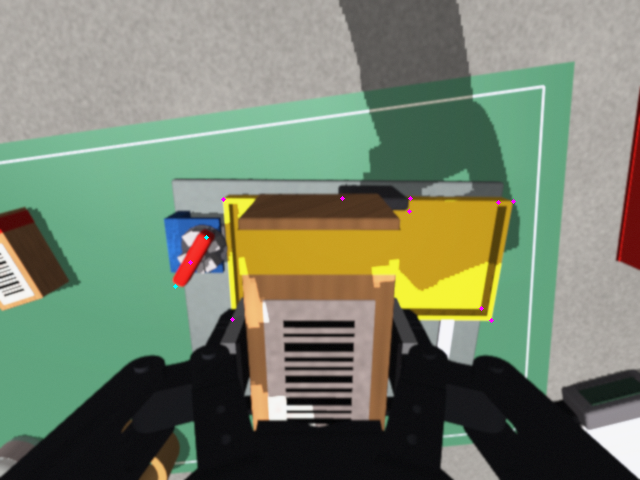

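Emit:
play_rows:
  steps:
    - [[0.0404,0.0207,0.0423],[0,0,0]]
    - [[0.0404,0.0207,0.0423],[0,0,0]]
    - [[0.0404,0.0207,0.0423],[0,0,0]]
    - [[0.0404,0.0207,0.0423],[0,0,0]]
    - [[0,0,0.03],[0,0,0.007]]
    - [[0,0,0.03],[0,0,0]]
    - [[0,0,0.03],[0,0,0]]
    - [[0,0,0.015],[0,0,0]]
    - [[0,0,0],[0,0,0]]
    - [[0,0,0],[0,0,0]]

```text
time_s: 26.75
eef_pos: [508.6, 361.9, 53.6]
ee_rot: [0.0, 0.755, 0.656, 0.0]
force: [0.2, -0.1, -0.4]
grip_width: 0.626
```

Emit:
play_rows:
  steps:
    - [[0,0,0.011],[0,0,0]]
    - [[0,0,0.006],[0,0,0]]
    - [[0,0,0.0025],[0,0,0]]
    - [[0,0,0],[0,0,0]]

```text
time_s: 27.15
eef_pos: [507.8, 362.3, 38.0]
ee_rot: [-0.0, 0.755, 0.656, -0.0]
force: [-0.6, 0.7, -1.0]
grip_width: 0.623
```

Emit:
play_rows:
  steps:
    - [[0,0,0.0015],[0,0,0]]
    - [[0,0,0.0015],[0,0,0]]
    - [[0,0,0],[0,0,0]]

```text
time_s: 27.45
eef_pos: [508.6, 362.3, 37.5]
ee_rot: [0.001, 0.755, 0.656, 0.001]
force: [-0.9, -1.5, 7.3]
grip_width: 0.627
```

Emit:
play_rows:
  steps:
    - [[0,0,0],[0,0,0]]
    - [[0,0,0],[0,0,0]]
    - [[0,0,0],[0,0,0]]
    - [[0,0,0],[0,0,0]]
    - [[0,0,-0.03],[0,0,0]]
    - [[0,0,-0.05],[0,0,0]]
    - [[0,0,-0.06],[0,0,0]]
    - [[0,0,-0.06],[0,0,0]]
    - [[0,0,0],[0,0,0]]
  grip: 0

```text
time_s: 28.35
eef_pos: [510.0, 363.4, 192.8]
ee_rot: [0.002, 0.755, 0.656, 0.006]
force: [1.0, -0.4, -0.4]
grip_width: 1.006
```

```bash
python3 - <<'E'
from box import *
im=snap('wrist','w8.png'); i=cams.camera_info('wrist'); s=ctrl.sense(); print(s['eef_pos'],s['ee_rot'])
snap('scene','s8.png')
for c in ['scene']: print([(d['pixel'],d['p']) for d in cams.tip_of(c,'label_red')])
draw(im,i,(507.7+12,361.8-1.5),-8,'w8m.png',z0=23)
E
```

```text
[508.93068898 362.83179955 189.09583467] [0.00084385 0.75453077 0.65625755 0.00293751]
[([340.8, 249.8], 0.68), ([245.0, 252.7], 0.54)]
```

View pics/w8m.png

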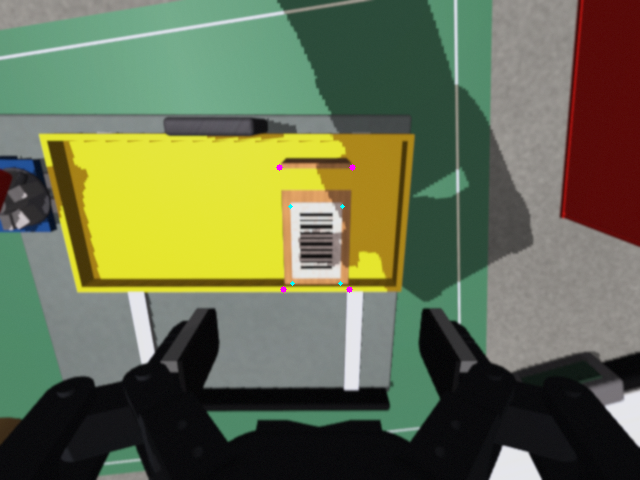

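View pics/s8.png

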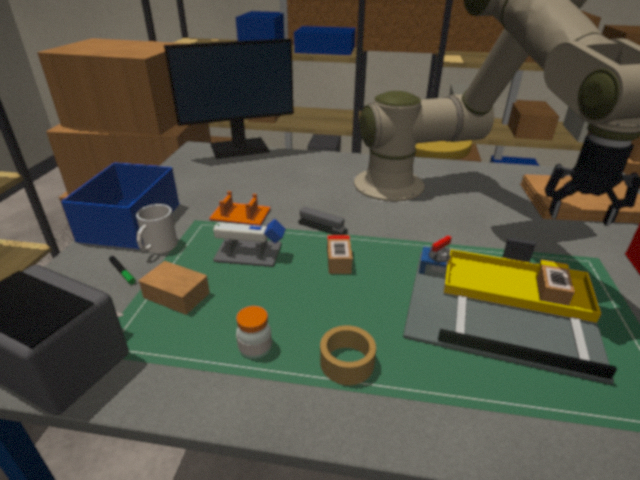

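Emit:
play_rows:
  steps:
    - [[0,0,0],[0,0,-0.137]]
    - [[0,0,0],[0,0,-0.137]]
    - [[0,0,0],[0,0,-0.137]]
    - [[-0.0545,-0.0178,0.0047],[0,0,0]]
    - [[-0.0545,-0.0178,0.0047],[0,0,0]]
    - [[-0.0545,-0.0178,0.0047],[0,0,0]]
    - [[-0.0545,-0.0178,0.0047],[0,0,0]]
    - [[-0.0545,-0.0178,0.0047],[0,0,0]]
    - [[-0.0545,-0.0178,0.0047],[0,0,0]]
    - [[-0.0545,-0.0178,0.0047],[0,0,0]]
    - [[-0.0545,-0.0178,0.0047],[0,0,0]]
    - [[-0.0545,-0.0178,0.0047],[0,0,0]]
    - [[-0.0545,-0.0178,0.0047],[0,0,0]]
    - [[-0.0545,-0.0178,0.0047],[0,0,0]]
    - [[0,0,0],[0,0,0]]
    - [[0,0,0],[0,0,0]]
    - [[0,0,0],[0,0,0]]

```text
time_s: 30.2
eef_pos: [445.3, -105.7, 146.6]
ee_rot: [-0.001, 0.639, 0.769, -0.0]
force: [-0.6, 0.2, -0.1]
grip_width: 1.0
```

```bash
python3 - <<'E'
from box import *
im=snap('wrist','w9.png'); i=cams.camera_info('wrist'); s=ctrl.sense(); print(s['eef_pos'],s['ee_rot'],np.degrees(2*np.arctan2(s['ee_rot'][2],s['ee_rot'][1])))
draw(im,i,(457.8,-103.7),10.5,'w9m.png')
E
```

```text
[ 445.49456538 -105.49621465  146.78255256] [-5.62066002e-04  6.38777905e-01  7.69390973e-01 -5.61273979e-05] 100.59848240458915
```

View pics/w9m.png

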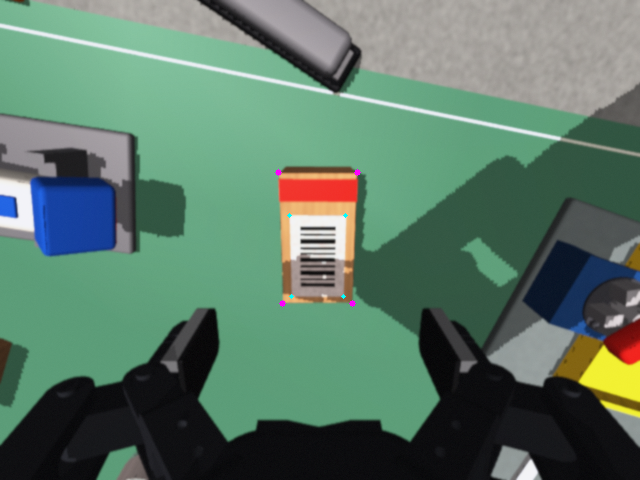

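Aligned, so I'll go down 134 mm and grasp.

Emit:
play_rows:
  steps:
    - [[0,0,0.04],[0,0,0]]
    - [[0,0,0.05],[0,0,0]]
    - [[0,0,0.05],[0,0,0]]
    - [[0,0,0.027],[0,0,0]]
    - [[0,0,0.0125],[0,0,0]]
    - [[0,0,0],[0,0,0]]

```text
time_s: 30.85
eef_pos: [445.4, -105.7, 12.0]
ee_rot: [-0.001, 0.639, 0.769, -0.0]
force: [-0.6, 0.0, 0.6]
grip_width: 0.997
```

Emit:
play_rows:
  steps:
    - [[0,0,0],[0,0,0]]
    - [[0,0,0],[0,0,0]]
    - [[0,0,0],[0,0,0]]
    - [[0,0,0],[0,0,0]]
    - [[0,0,0],[0,0,0]]
    - [[0,0,0],[0,0,0]]
  grip: 1
  squeeze: 40

```text
time_s: 31.45
eef_pos: [446.3, -106.9, 13.8]
ee_rot: [0.001, 0.639, 0.769, 0.0]
force: [-0.8, -0.0, 6.1]
grip_width: 0.626
```

Emit:
play_rows:
  steps:
    - [[0,0,-0.02],[0,0,0]]
    - [[0,0,-0.04],[0,0,0]]
    - [[0,0,-0.06],[0,0,0]]
    - [[0,0,-0.06],[0,0,0]]
    - [[0,0,-0.06],[0,0,0]]
    - [[0,0,0],[0,0,0]]
    - [[0,0,0],[0,0,0]]

```text
time_s: 32.15
eef_pos: [445.5, -106.6, 193.1]
ee_rot: [0.001, 0.639, 0.769, 0.0]
force: [0.3, 0.6, -2.4]
grip_width: 0.631
```

Emit:
play_rows:
  steps:
    - [[0,0,0],[0,0,0.1378]]
    - [[0,0,0],[0,0,0.1378]]
    - [[0,0,0],[0,0,0.1378]]
    - [[0.0562,-0.0006,0],[0,0,0]]
    - [[0.0562,-0.0006,0],[0,0,0]]
    - [[0.0562,-0.0006,0],[0,0,0]]
    - [[0.0562,-0.0006,0],[0,0,0]]
    - [[0.0562,-0.0006,0],[0,0,0]]
    - [[0.0562,-0.0006,0],[0,0,0]]
    - [[0.0562,-0.0006,0],[0,0,0]]
    - [[0.0562,-0.0006,0],[0,0,0]]
    - [[0,0,0],[0,0,0]]
    - [[0,0,0],[0,0,0]]

```text
time_s: 33.45
eef_pos: [488.6, 228.0, 190.7]
ee_rot: [-0.001, 0.755, 0.656, -0.002]
force: [0.7, -1.1, -1.3]
grip_width: 0.627
```

Emit:
play_rows:
  steps:
    - [[0,0,0.04],[0,0,0]]
    - [[0,0,0.05],[0,0,0]]
    - [[0,0,0.05],[0,0,0]]
    - [[0,0,0.04],[0,0,0]]
    - [[0,0,0.02],[0,0,0]]
    - [[0,0,0],[0,0,0]]
    - [[0,0,0],[0,0,0]]

```text
time_s: 34.15
eef_pos: [489.6, 226.9, 42.8]
ee_rot: [-0.0, 0.756, 0.655, -0.0]
force: [0.1, -0.5, -1.8]
grip_width: 0.625
```

Emit:
play_rows:
  steps:
    - [[0,0,0.004],[0,0,0]]
    - [[0,0,0.003],[0,0,0]]
    - [[0,0,0.0015],[0,0,0]]
    - [[0,0,0],[0,0,0]]

```text
time_s: 34.55
eef_pos: [489.8, 227.7, 36.8]
ee_rot: [0.0, 0.755, 0.656, 0.0]
force: [-1.1, -1.0, 3.0]
grip_width: 0.622
```

Emit:
play_rows:
  steps:
    - [[0,0,0],[0,0,0]]
    - [[0,0,0],[0,0,0]]
    - [[0,0,0],[0,0,0]]
    - [[0,0,0],[0,0,0]]
    - [[0,0,-0.03],[0,0,0]]
    - [[0,0,-0.05],[0,0,0]]
    - [[0,0,-0.06],[0,0,0]]
    - [[0,0,-0.06],[0,0,0]]
    - [[0,0,0],[0,0,0]]
    - [[0,0,0],[0,0,0]]
  grip: 0

```text
time_s: 35.55
eef_pos: [489.6, 227.8, 186.6]
ee_rot: [0.0, 0.755, 0.655, 0.001]
force: [-0.3, -0.5, -0.9]
grip_width: 1.0
```

```bash
python3 - <<'E'
from box import *
im=snap('wrist','w10.png'); i=cams.camera_info('wrist'); s=ctrl.sense(); print(s['eef_pos'],s['ee_rot'])
E
```

```text
[489.07099239 227.66423145 185.39795757] [-2.92741811e-04  7.55224039e-01  6.55466457e-01 -5.37197799e-04]
```

View pics/w10.png

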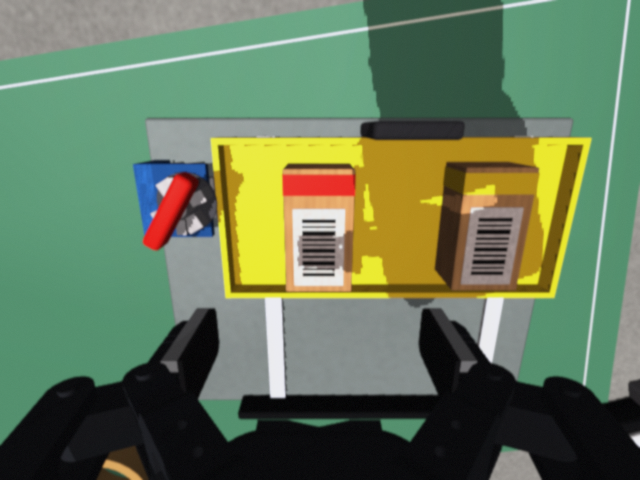

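Both cartons lie flat in the tray, labels up: red at (319,240) and yellow at (490,240). I'll refit the station pose and measure the plunger bar.

```bash
python3 - <<'E'
from box import *
from scipy.optimize import least_squares
im=cv2.imread('pics/w10.png')[...,::-1].copy(); i=cams.camera_info('wrist')
hsv=cv2.cvtColor(im,cv2.COLOR_RGB2HSV)
obs=[((-70,-150,42),(211,138)),((-70,150,42),(591,138)),((70,150,42),(555,298)),((70,-150,42),(226,299))]
def M(p,X): return np.array([p[0],p[1],0])+R.from_euler('z',p[2]).apply(X)
f=lambda p:np.concatenate([proj(i,M(p,X))-u for X,u in obs])
r=least_squares(f,[494,300,-.12]); print(r.x,np.degrees(r.x[2]),r.fun.round(1))
m=(((hsv[...,0]<6)|(hsv[...,0]>174))&(hsv[...,1]>180)&roi(im,130,210,150,260))
c,a,l,w,pc=rect(i,m,94); print('bar',c,a,l,w,pc,'pred',M(r.x,(-20,-171,94)),'bar angle pred',np.degrees(r.x[2]-.6))
o=R.from_euler('z',-r.x[2]).apply([*(c-r.x[:2]),0]); print(o)
cv2.imwrite('pics/w10c.png',cv2.resize(im[130:270,120:260],None,fx=4,fy=4,interpolation=cv2.INTER_CUBIC)[...,::-1])
E
```

```text
[ 4.97014344e+02  2.92679274e+02 -1.39595669e-01] -7.998242661096445 [-1.7  0.3  2.3 -0.3  0.7  0.8 -1.4  0.4]
bar [450.69708252 130.77012634] -41.25911 60.756912 15.069868 [169.93023256 210.12790698] pred [453.41549054 126.12555927  94.        ] bar angle pred -42.37571036894584
[ -23.33822199 -166.77886042    0.        ]
```

View pics/w10c.png

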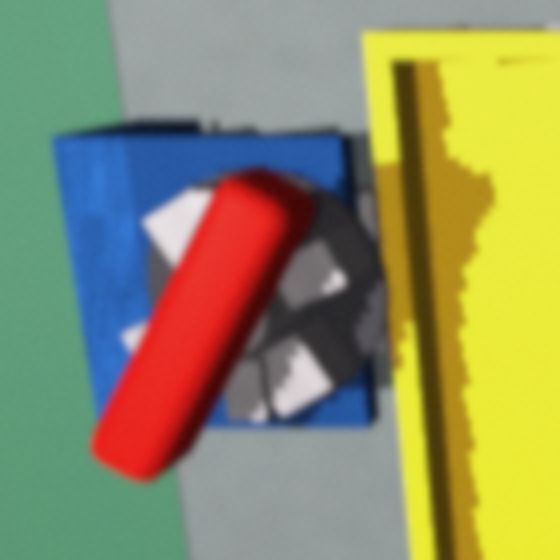

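Emit:
play_rows:
  steps:
    - [[0,0,0],[0,0,0.186]]
    - [[0,0,0],[0,0,0.186]]
    - [[0,0,0],[0,0,0.186]]
    - [[0,0,0],[0,0,0.186]]
    - [[-0.0441,0.017,0],[0,0,0]]
    - [[-0.0441,0.017,0],[0,0,0]]
    - [[-0.0441,0.017,0],[0,0,0]]
    - [[0,0,0],[0,0,0]]
    - [[0,0,0],[0,0,0]]
    - [[0,0,0],[0,0,0]]

```text
time_s: 36.6
eef_pos: [452.2, 128.7, 185.5]
ee_rot: [-0.0, 0.912, 0.41, -0.001]
force: [1.1, -0.2, 0.1]
grip_width: 0.999
```

```bash
cat > plung.py <<'E'
from box import *
import sys
im=snap('wrist',sys.argv[1]); i=cams.camera_info('wrist'); s=ctrl.sense(); print(s['eef_pos'],s['ee_rot'],'toolang',np.degrees(2*np.arctan2(s['ee_rot'][2],s['ee_rot'][1])))
hsv=cv2.cvtColor(im,cv2.COLOR_RGB2HSV)
m=(((hsv[...,0]<8)|(hsv[...,0]>172))&(hsv[...,1]>170)&roi(im,200,440,100,420))
print(m.sum()); print('bar z94',rect(i,m,94))
cv2.imwrite('pics/pl.png',cv2.resize(im[120:360,160:480],None,fx=2.5,fy=2.5,interpolation=cv2.INTER_CUBIC)[...,::-1])
E
python3 plung.py w11.png
```

```text
[452.27993675 128.78325334 185.59264612] [-2.84070507e-04  9.11829621e-01  4.10568426e-01 -4.79145251e-04] toolang 48.48110288457799
2746
bar z94 (array([451.23928833, 128.57717896]), np.float32(-40.393604), np.float32(59.4949), np.float32(12.807936), array([316.03296703, 244.01098901]))
```

View pics/pl.png

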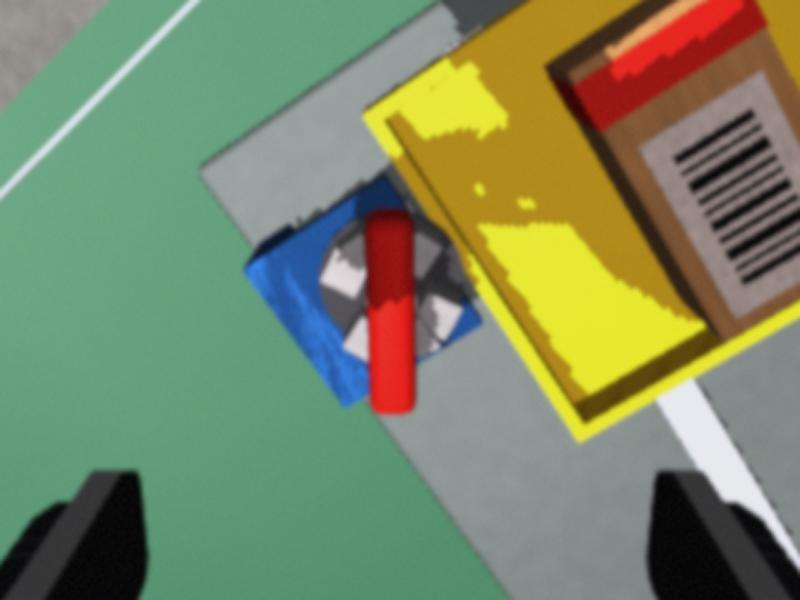

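Emit:
play_rows:
  steps:
    - [[-0.0011,-0.0009,0],[0,0,-0.025]]
    - [[0,0,0.03],[0,0,0]]
    - [[0,0,0.04],[0,0,0]]
    - [[0,0,0.04],[0,0,0]]
    - [[0,0,0.03],[0,0,0]]
    - [[0,0,0.011],[0,0,0]]
    - [[0,0,0],[0,0,0]]
    - [[0,0,0],[0,0,0]]
  grip: 0.5

```text
time_s: 37.45
eef_pos: [451.8, 128.2, 73.8]
ee_rot: [0.0, 0.908, 0.419, 0.001]
force: [0.4, -0.6, -0.2]
grip_width: 0.501
```

Emit:
play_rows:
  steps:
    - [[0,0,0],[0,0,0]]
    - [[0,0,0],[0,0,0]]
    - [[0,0,0],[0,0,0]]
    - [[0,0,0],[0,0,0]]
    - [[0,0,0],[0,0,0]]
    - [[0,0,0],[0,0,0]]
  grip: 1
  squeeze: 90

```text
time_s: 38.05
eef_pos: [451.2, 127.5, 74.1]
ee_rot: [0.001, 0.908, 0.419, -0.0]
force: [-5.1, -3.9, 10.2]
grip_width: 0.136
```

Emit:
play_rows:
  steps:
    - [[0,0,-0.008],[0,0,0]]
    - [[0,0,-0.008],[0,0,0]]
    - [[0,0,-0.008],[0,0,0]]
    - [[0,0,-0.003],[0,0,0]]
    - [[0,0,0],[0,0,0]]
    - [[0,0,0],[0,0,0]]

```text
time_s: 38.65
eef_pos: [451.0, 127.6, 93.0]
ee_rot: [0.0, 0.908, 0.419, -0.0]
force: [2.5, -4.4, -13.0]
grip_width: 0.142
```

Emit:
play_rows:
  steps:
    - [[0,0,-0.0013],[0,0,0]]
    - [[0,0,0],[0,0,-0.14]]
    - [[0,0,0],[0,0,-0.14]]
    - [[0,0,0],[0,0,-0.14]]
    - [[0,0,0],[0,0,-0.14]]
    - [[0,0,0],[0,0,-0.14]]
    - [[0,0,0],[0,0,0]]

```text
time_s: 39.35
eef_pos: [450.5, 126.9, 93.6]
ee_rot: [0.0, 0.759, 0.651, -0.002]
force: [0.7, -9.7, -13.3]
grip_width: 0.138
```

Emit:
play_rows:
  steps:
    - [[0,0,0],[0,0,-0.14]]
    - [[0,0,0],[0,0,-0.14]]
    - [[0,0,0],[0,0,-0.14]]
    - [[0,0,0],[0,0,-0.14]]
    - [[0,0,0],[0,0,-0.14]]
    - [[0,0,0],[0,0,0]]
    - [[0,0,0],[0,0,0]]

```text
time_s: 40.05
eef_pos: [450.5, 126.2, 93.6]
ee_rot: [-0.0, 0.555, 0.832, -0.002]
force: [0.5, -15.1, -13.5]
grip_width: 0.142
```

Emit:
play_rows:
  steps:
    - [[-0.0018,-0.0008,0],[0,0,0]]
    - [[0,0,0.003],[0,0,0]]
    - [[0,0,0.003],[0,0,0]]
    - [[0,0,0.0015],[0,0,0]]
    - [[0,0,0],[0,0,0]]
    - [[0,0,0],[0,0,0]]

```text
time_s: 40.65
eef_pos: [450.6, 125.7, 88.3]
ee_rot: [-0.0, 0.555, 0.832, -0.001]
force: [0.5, -8.8, -10.8]
grip_width: 0.14
```

Emit:
play_rows:
  steps:
    - [[0,0,0.0015],[0,0,0]]
    - [[0,0,0.001],[0,0,0]]
    - [[0,0,0],[0,0,0]]
    - [[0,0,0],[0,0,0]]

```text
time_s: 41.05
eef_pos: [450.6, 125.7, 87.8]
ee_rot: [-0.0, 0.555, 0.832, -0.001]
force: [-8.0, -10.0, 5.7]
grip_width: 0.139
```

Emit:
play_rows:
  steps:
    - [[0,0,0],[0,0,0]]
    - [[0,0,0],[0,0,0]]
    - [[0,0,0],[0,0,0]]
    - [[0,0,0],[0,0,0]]
    - [[0,0,-0.03],[0,0,0]]
    - [[0,0,-0.05],[0,0,0]]
    - [[0,0,-0.05],[0,0,0]]
    - [[0,0,0],[0,0,0]]
    - [[0,0,0],[0,0,0]]
  grip: 0.5

```text
time_s: 41.95
eef_pos: [451.2, 126.6, 184.4]
ee_rot: [0.0, 0.555, 0.832, 0.0]
force: [0.8, -0.6, -0.2]
grip_width: 0.498
```

```bash
sed -i 's/rect(i,m,94)/rect(i,m,108)/' plung.py; python3 plung.py w12.png; python3 - <<'E'
from h import *
snap('scene','s12.png')
cv2.imwrite('pics/s12c.png',cv2.resize(cv2.imread('pics/s12.png')[210:390,400:640],None,fx=3,fy=3,interpolation=cv2.INTER_CUBIC))
E
```

```text
[450.78180606 126.54664792 183.50087075] [-4.68811529e-04  5.55125410e-01  8.31766482e-01 -2.80384056e-04] toolang 112.56128227550747
2622
bar z94 (array([448.76098633, 124.90434265]), np.float32(23.011406), np.float32(58.596138), np.float32(13.065263), array([317.01041667, 248.015625  ]))
```

View pics/w12.png

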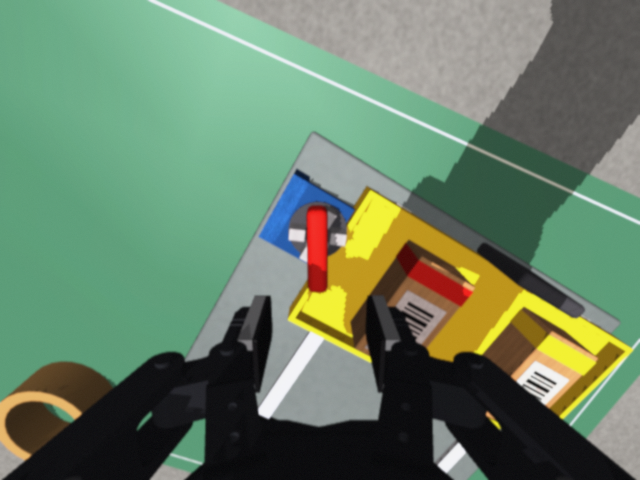

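View pics/s12c.png

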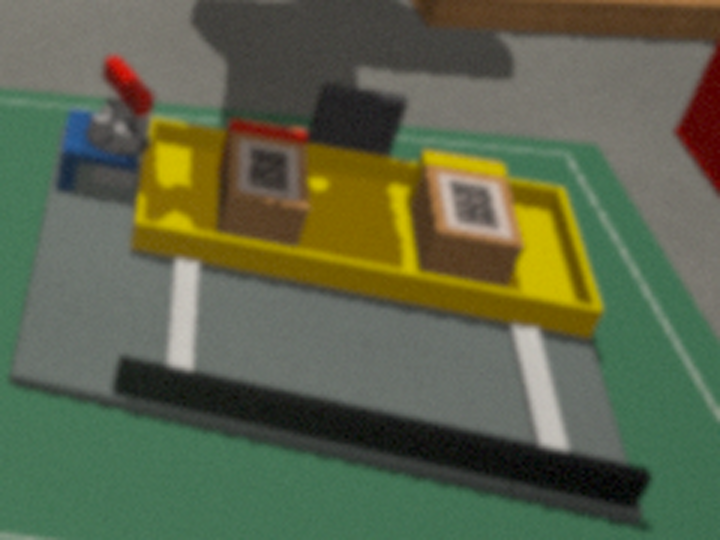

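Emit:
play_rows:
  steps:
    - [[0,0,0],[0,0,0.17]]
    - [[0,0,0],[0,0,0.17]]
    - [[0,0,0],[0,0,0.17]]
    - [[0,0,0],[0,0,0.17]]
    - [[0.057,-0.0285,0],[0,0,0]]
    - [[0.057,-0.0285,0],[0,0,0]]
    - [[0.057,-0.0285,0],[0,0,0]]
    - [[0.057,-0.0285,0],[0,0,0]]
    - [[0,0,0],[0,0,0]]
    - [[0,0,0],[0,0,0]]
  grip: 1
  squeeze: 40

```text
time_s: 43.05
eef_pos: [389.7, 308.1, 183.0]
ee_rot: [-0.0, 0.754, 0.657, -0.001]
force: [0.4, 0.4, 0.6]
grip_width: -0.003
```

```bash
python3 - <<'E'
from box import *
im=snap('wrist','w13.png'); i=cams.camera_info('wrist'); s=ctrl.sense(); print(s['eef_pos'],s['ee_rot'],s['grip_width'])
for p in [(-108,0,62),(-82,-30,93),(-82,30,93)]:
    u=proj(i,np.array([497,292.7,0])+R.from_euler('z',-8,degrees=True).apply(p)); print(u); cv2.circle(im,tuple(int(a) for a in u),3,(255,0,255),-1)
cv2.imwrite('pics/w13m.png',im[...,::-1])
E
```

```text
[390.22591765 307.32027045 183.21136149] [-1.62646430e-04  7.54854967e-01  6.55890970e-01 -9.93707559e-04] -0.0013675577087715468
[318.34205394 233.34304167]
[276.86071261 280.15904677]
[359.8231213  280.13772253]
```

View pics/w13m.png

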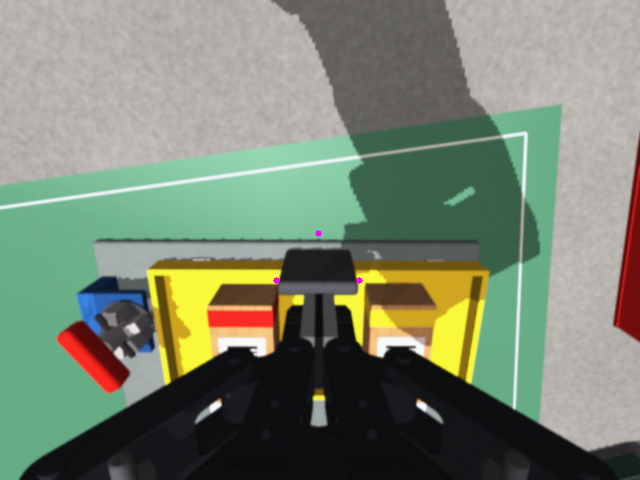

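Emit:
play_rows:
  steps:
    - [[0,0,0.03],[0,0,0]]
    - [[0,0,0.05],[0,0,0]]
    - [[0,0,0.05],[0,0,0]]
    - [[0,0,0.03],[0,0,0]]
    - [[0,0,0],[0,0,0]]

```text
time_s: 43.6
eef_pos: [389.4, 305.7, 61.4]
ee_rot: [-0.001, 0.756, 0.655, -0.003]
force: [-0.8, 0.3, 0.3]
grip_width: 0.003
```

Emit:
play_rows:
  steps:
    - [[0,0.005,0],[0,0,0]]
    - [[0,0.008,0],[0,0,0]]
    - [[0,0.005,0],[0,0,0]]
    - [[0,0.005,0],[0,0,0]]
    - [[0,0.007,0],[0,0,0]]
    - [[0,0.007,0],[0,0,0]]
    - [[0,0.007,0],[0,0,0]]
    - [[0,0,0],[0,0,0]]

```text
time_s: 44.4
eef_pos: [424.1, 303.0, 64.2]
ee_rot: [0.0, 0.755, 0.656, 0.0]
force: [-0.8, 0.8, -0.1]
grip_width: 0.0
```

Emit:
play_rows:
  steps:
    - [[0,0.01,0],[0,0,0]]
    - [[0,0.0125,0],[0,0,0]]
    - [[0,0.0125,0],[0,0,0]]
    - [[0,0.0125,0],[0,0,0]]
    - [[0,0.0125,0],[0,0,0]]
    - [[0,0.0125,0],[0,0,0]]
    - [[0,0.0125,0],[0,0,0]]
    - [[0,0.0125,0],[0,0,0]]
    - [[0,0.01,0],[0,0,0]]
    - [[0,0.007,0],[0,0,0]]
    - [[0,0,0],[0,0,0]]

```text
time_s: 45.5
eef_pos: [509.3, 290.9, 64.5]
ee_rot: [0.001, 0.755, 0.656, 0.001]
force: [0.2, 0.0, -0.2]
grip_width: -0.001
```

```bash
python3 - <<'E'
from box import *
snap('scene','s14.png'); snap('wrist','w14.png'); s=ctrl.sense(); print(s['eef_pos'],s['force'])
cv2.imwrite('pics/s14c.png',cv2.resize(cv2.imread('pics/s14.png')[210:390,400:640],None,fx=3,fy=3,interpolation=cv2.INTER_CUBIC))
E
```

```text
[508.59829383 291.11393156  64.48763089] [-0.34012203 -0.07290542 -0.00936349]
```

View pics/s14c.png

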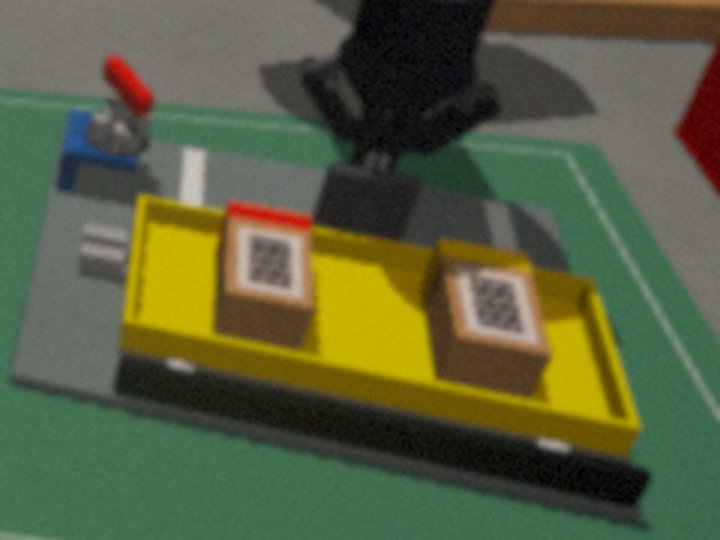

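Emit:
play_rows:
  steps:
    - [[0,0.005,0],[0,0,0]]
    - [[0,0.005,0],[0,0,0]]
    - [[0,0.004,0],[0,0,0]]
    - [[0,0.003,0],[0,0,0]]
    - [[0,0,0],[0,0,0]]
    - [[0,0,0],[0,0,0]]

```text
time_s: 46.2
eef_pos: [521.0, 289.2, 64.1]
ee_rot: [0.0, 0.755, 0.656, 0.0]
force: [-0.3, -0.1, 0.1]
grip_width: -0.001
```

Emit:
play_rows:
  steps:
    - [[0,0.004,0],[0,0,0]]
    - [[0,0.004,0],[0,0,0]]
    - [[0,0,0],[0,0,0]]

```text
time_s: 46.5
eef_pos: [523.0, 289.0, 64.1]
ee_rot: [-0.003, 0.755, 0.656, -0.004]
force: [-21.5, 0.4, 14.0]
grip_width: 0.0
```

Emit:
play_rows:
  steps:
    - [[0,-0.008,0],[0,0,0]]
    - [[0,-0.02,0],[0,0,0]]
    - [[0,-0.04,0],[0,0,0]]
    - [[0,-0.04,0],[0,0,0]]
    - [[0,0,-0.05],[0,0,0]]
    - [[0,0,-0.06],[0,0,0]]
    - [[0,0,-0.06],[0,0,0]]
    - [[0,0,-0.04],[0,0,0]]
    - [[0,0,0],[0,0,0]]
    - [[0,0,0],[0,0,0]]

```text
time_s: 47.5
eef_pos: [446.7, 299.8, 221.6]
ee_rot: [0.0, 0.755, 0.656, 0.0]
force: [-0.0, 0.6, -0.0]
grip_width: 0.002
```

```bash
python3 - <<'E'
from box import *
snap('scene','s15.png'); snap('side','d15.png'); snap('wrist','w15.png'); s=ctrl.sense(); print(s['time_s'],s['eef_pos'],s['force'])
cv2.imwrite('pics/s15c.png',cv2.resize(cv2.imread('pics/s15.png')[210:390,400:640],None,fx=3,fy=3,interpolation=cv2.INTER_CUBIC))
E
```

```text
47.65 [446.15079959 299.61223966 220.26718021] [ 0.10670264  0.71375935 -0.36471589]
```

View pics/s15c.png

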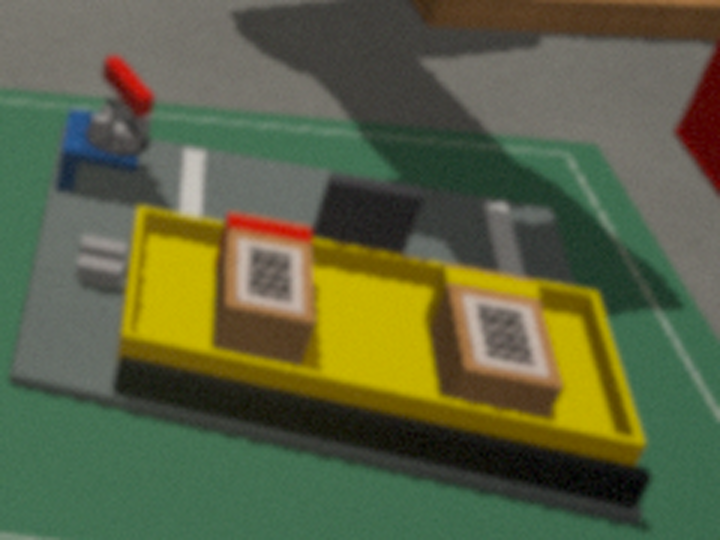

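View pics/d15.png

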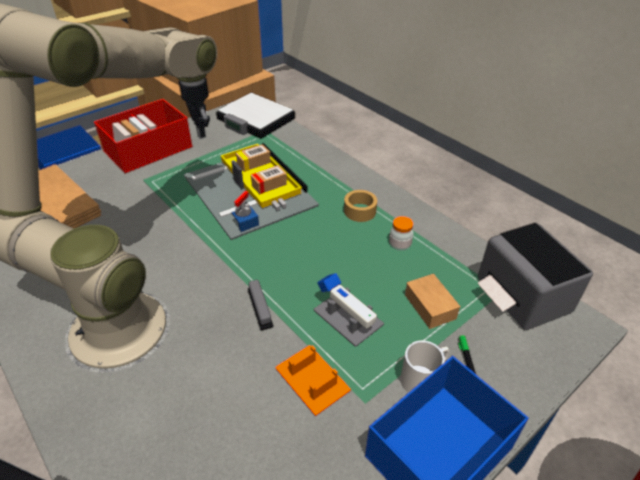

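View pics/w15.png

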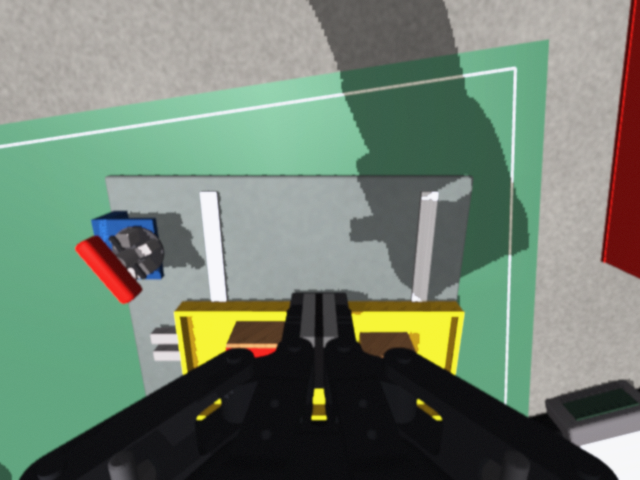

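View pics/s15.png

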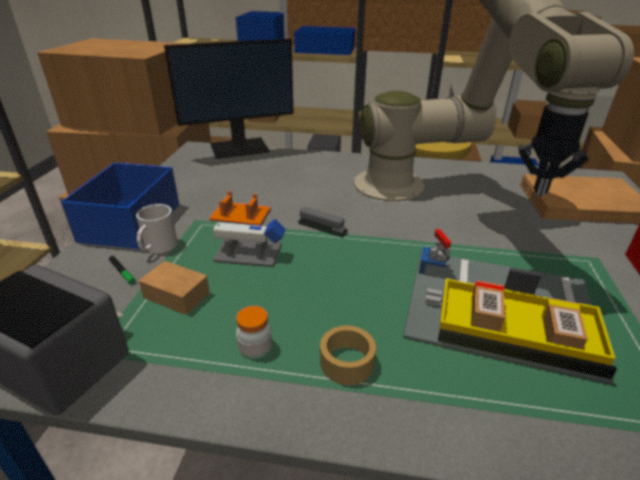

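```bash
python3 - <<'E'
from box import *
im=cv2.imread('pics/s15.png')[...,::-1].copy(); i=cams.camera_info('scene')
for t,c in((120,(255,0,255)),(112,(0,255,255))):
  for p in [(70+t,-150,42),(70+t,150,42),(-70+t,-150,42),(-70+t,150,42)]:
    u=proj(i,np.array([497.3,292.6,0])+R.from_euler('z',-8,degrees=True).apply(p)); print(t,u.round(1)); cv2.circle(im,tuple(int(round(a)) for a in u),1,c,-1)
cv2.imwrite('pics/s15m.png',cv2.resize(im[270:380,430:620],None,fx=4,fy=4,interpolation=cv2.INTER_NEAREST)[...,::-1])
E
```

```text
120 [439.4 321.6]
120 [614.2 358.4]
120 [444.6 278.3]
120 [597.8 306.9]
112 [439.7 318.8]
112 [613.2 355.1]
112 [444.8 276.1]
112 [597.  304.3]
```

View pics/s15m.png

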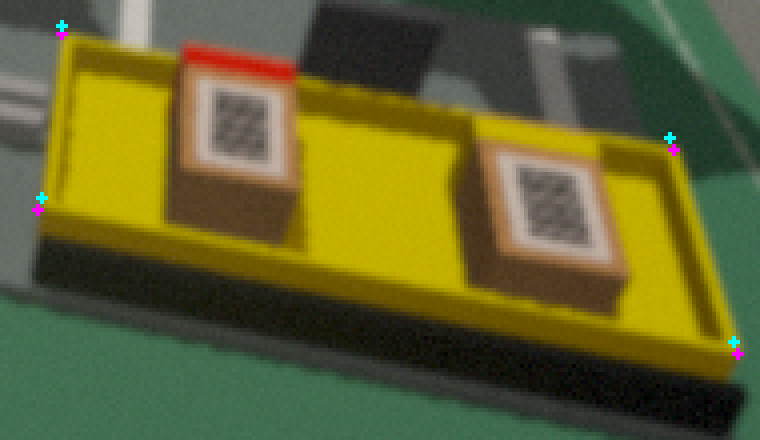

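```bash
python3 - <<'E'
from h import *
print(ctrl.finish_job())
E
```

```text
the job is handed in; nothing more can be done
None
```

The job is done and handed in at about 48 s; the system reports no verdict. Only the red and yellow cartons were there. No camera view showed a blue one, and the one "carton_blue" report from the network was really the dock.

- **Scans:** I scanned red, then yellow, each from about 71 mm and held still for over 2.5 s. The computed aim error was about 1 mm. I shifted the yellow aim by about 4 mm before its full hold, because the wrist picture showed the beam roughly 3 mm off. The network's guesses for the scan window were a few pixels off my prediction.
- **Scanner:** It is back in the grey dock and looked level there in the wrist and scene pictures. The orange dock was left alone.
- **Cartons:** Both are flat in the tray, labels up. I placed them while the tray was still locked at home.
- **Plunger:** I pulled it up, turned it to about 1.14 rad and let it go. Afterwards it stayed up by itself in the later pictures.
- **Tray:** I pushed it until it met the far stop with about 22 N. The last scene picture matches 120 mm of travel.
- **Bench:** The other things appear unmoved in the last pictures, and the arm is clear of everything.

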